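# Refit the lens station and stow the spare objectives in rows

## Task

Turn the keyed lens cartridge so that its rib meets the notch, seat it fully home in the ring socket of the lens station, and only then swing the clamp fully closed over it. Stow all the spare objectives upright on the low shelf in two neat rows, each centred on a circle: long ones in the rear row, short ones in the front row, each row filled from the end stop with no empty circle in between (this may be done before or after the cartridge). Leave the wafer box, the loupe and the screwdriver alone.

Things in the scene. Friction and masses are not known exactly. Their poses are not given: they have to be found in the camera images.
- long1: a LONG spare objective (may be absent): upright round metal barrel 56 mm in diameter and 62 mm tall with a heavy brass foot, on top of it a neck 34 mm in diameter and 33 mm tall, 95 mm in all; about 0.3 kg; origin at the centre of its underside, z up its axis; its yaw does not matter
- long2: a LONG spare objective (may be absent): upright round metal barrel 56 mm in diameter and 62 mm tall with a heavy brass foot, on top of it a neck 34 mm in diameter and 33 mm tall, 95 mm in all; about 0.3 kg; origin at the centre of its underside, z up its axis; its yaw does not matter
- long3: a LONG spare objective (may be absent): upright round metal barrel 56 mm in diameter and 62 mm tall with a heavy brass foot, on top of it a neck 34 mm in diameter and 33 mm tall, 95 mm in all; about 0.3 kg; origin at the centre of its underside, z up its axis; its yaw does not matter
- short1: a SHORT spare objective (may be absent): like the long ones but the barrel, 56 mm in diameter, is only 32 mm tall; neck 34 mm in diameter and 33 mm tall, 65 mm in all; about 0.3 kg; origin at the centre of its underside, z up its axis; its yaw does not matter
- short2: a SHORT spare objective (may be absent): like the long ones but the barrel, 56 mm in diameter, is only 32 mm tall; neck 34 mm in diameter and 33 mm tall, 65 mm in all; about 0.3 kg; origin at the centre of its underside, z up its axis; its yaw does not matter
- short3: a SHORT spare objective (may be absent): like the long ones but the barrel, 56 mm in diameter, is only 32 mm tall; neck 34 mm in diameter and 33 mm tall, 65 mm in all; about 0.3 kg; origin at the centre of its underside, z up its axis; its yaw does not matter
- cartridge: the keyed lens cartridge: upright metal drum 60 mm in diameter and 40 mm tall with a dark neck 32 mm in diameter and 35 mm tall on top (75 mm in all), about 0.35 kg; a rib (10 mm wide, 14 mm tall, standing out to 39 mm from the axis) is at the foot of the drum on its +x side, with a thin dark line on the shoulder above it; origin at the centre of the underside, z up
- rib (a point): outer end of the cartridge rib, at its foot, 39 mm from the cartridge axis
- station: fixed lens station: white plate 10 mm thick (120 x 205 mm) carrying a dark ring socket (inner diameter 64 mm, wall 16 mm tall and 10 mm thick) that is interrupted by one notch 16 mm wide, and beside it a swing clamp; origin under the centre of the ring; the notch lies on the -x side, the clamp pivot 70 mm to the +y side
- socket (a point): centre of the ring socket on its floor (the top of the plate), where the cartridge underside centre rests when fully home; z up
- notch (a point): centre of the notch in the ring wall, on the floor, 39 mm from the ring axis; the rib belongs here. A black dash on the plate points at it
- latch (a joint): swing clamp: a flat steel arm (95 x 16 x 8 mm, underside 53 mm and top 61 mm above the table) turning about an upright pivot, 0 = fully open, 1.57 = fully closed, its end over the cartridge shoulder; it turns clockwise seen from above as it closes, against light friction (about 0.06 N m), stays where it is left, and passes 3 mm above the shoulder of a cartridge that is fully home
- post (a point): top centre of the black upright grip post of the clamp (14 mm in diameter, standing 31 mm above the arm, its top 92 mm above the table), 50 mm from the pivot axis on the opposite side from the clamping end
- pivot (a point): point on the upright pivot axis of the clamp, level with the underside of the clamp bearing
- shelf: fixed low white shelf board 180 x 250 mm, 16 mm tall; its +x side is the rear, with a metal fence rising 42 mm above the board, its +y end has a metal end stop rising 42 mm beside the rear row and 26 mm beside the front row, both 8 mm thick, 49 mm (end stop) and 44 mm (fence) from the nearest circle centres; the -x (front) side and the -y end are open; two rows of three thin grey circles, 68 mm apart in the row, rows 75 mm apart; origin under the centre of the board
- rear1 (a point): centre of the circle number 1 (1 = next to the end stop) of the rear row, on the top of the shelf board; axes as the shelf
- rear2 (a point): centre of the circle number 2 (1 = next to the end stop) of the rear row, on the top of the shelf board; axes as the shelf
- rear3 (a point): centre of the circle number 3 (1 = next to the end stop) of the rear row, on the top of the shelf board; axes as the shelf
- front1 (a point): centre of the circle number 1 (1 = next to the end stop) of the front row, on the top of the shelf board; axes as the shelf
- front2 (a point): centre of the circle number 2 (1 = next to the end stop) of the front row, on the top of the shelf board; axes as the shelf
- front3 (a point): centre of the circle number 3 (1 = next to the end stop) of the front row, on the top of the shelf board; axes as the shelf
- wafer_box: bystander: round flat clear wafer box, 116 mm in diameter, 24 mm tall; origin under its centre
- loupe: bystander: black hand loupe standing up, 52 mm in diameter, 45 mm tall; origin under its centre
- driver: bystander: screwdriver lying on the table; origin under its middle

How it is judged (in metres and radians):
On the way, in this order (a step that is already met when the one before it is completed fails the run):
1. the cartridge is fully home in the socket with its rib in the notch, the clamp still open (horizontal distance between cartridge and socket below 0.005 m and z of cartridge in the frame of socket below 0.004 m and angle between cartridge's own z axis and vertical below 0.07 rad and horizontal distance between rib and notch below 0.009 m and value of joint latch below 0.8 rad), for 0.2 s.
2. the clamp is swung closed over the seated cartridge (horizontal distance between cartridge and socket below 0.005 m and z of cartridge in the frame of socket below 0.004 m and angle between cartridge's own z axis and vertical below 0.07 rad and horizontal distance between rib and notch below 0.009 m and value of joint latch above 1.35 rad), for 0.2 s.
At the end, for the whole second after the job is handed in: Cartridge home in the socket (within 5 mm of its axis, 4 mm of its floor; rib within 9 mm of the notch centre), clamp beyond 1.35 rad; every objective upright, still, on the shelf within 10 mm of a circle centre, long rear, short front, each row filled from the end stop without gaps (all of step 2 and linear speed of each of cartridge, long1, long2, long3, short1, short2, short3 below 0.02 m/s and (horizontal distance between long1 and rear1 below 0.01 m or (horizontal distance between long1 and rear2 below 0.01 m and horizontal distance between any of long2, long3 and rear1 below 0.01 m) or (horizontal distance between long1 and rear3 below 0.01 m and horizontal distance between any of long2, long3 and rear2 below 0.01 m)) and z of long1 in the frame of rear1 between -0.005 and 0.005 m and angle between each of long1, long2, long3, short1, short2, short3's own z axis and vertical below 0.07 rad and (horizontal distance between long2 and rear1 below 0.01 m or (horizontal distance between long2 and rear2 below 0.01 m and horizontal distance between any of long1, long3 and rear1 below 0.01 m) or (horizontal distance between long2 and rear3 below 0.01 m and horizontal distance between any of long1, long3 and rear2 below 0.01 m)) and z of long2 in the frame of rear1 between -0.005 and 0.005 m and (horizontal distance between long3 and rear1 below 0.01 m or (horizontal distance between long3 and rear2 below 0.01 m and horizontal distance between any of long1, long2 and rear1 below 0.01 m) or (horizontal distance between long3 and rear3 below 0.01 m and horizontal distance between any of long1, long2 and rear2 below 0.01 m)) and z of long3 in the frame of rear1 between -0.005 and 0.005 m and (horizontal distance between short1 and front1 below 0.01 m or (horizontal distance between short1 and front2 below 0.01 m and horizontal distance between any of short2, short3 and front1 below 0.01 m) or (horizontal distance between short1 and front3 below 0.01 m and horizontal distance between any of short2, short3 and front2 below 0.01 m)) and z of short1 in the frame of front1 between -0.005 and 0.005 m and (horizontal distance between short2 and front1 below 0.01 m or (horizontal distance between short2 and front2 below 0.01 m and horizontal distance between any of short1, short3 and front1 below 0.01 m) or (horizontal distance between short2 and front3 below 0.01 m and horizontal distance between any of short1, short3 and front2 below 0.01 m)) and z of short2 in the frame of front1 between -0.005 and 0.005 m and (horizontal distance between short3 and front1 below 0.01 m or (horizontal distance between short3 and front2 below 0.01 m and horizontal distance between any of short1, short2 and front1 below 0.01 m) or (horizontal distance between short3 and front3 below 0.01 m and horizontal distance between any of short1, short2 and front2 below 0.01 m)) and z of short3 in the frame of front1 between -0.005 and 0.005 m); the robot touches nothing.
It fails at once if the wafer box is displaced by more than 30 mm (distance of wafer_box from where it was at the start of the episode above 0.03 m).
It fails at once if the loupe is displaced by more than 30 mm (distance of loupe from where it was at the start of the episode above 0.03 m).
It fails at once if the screwdriver is displaced by more than 30 mm (distance of driver from where it was at the start of the episode above 0.03 m).
Of long1, short1, long2, short2, long3, short3 only 4 to 6 are there at a start; the rules pass over those that are not, and their reading is None.
At some moment in a run one of long1, short1, long2, short2, long3, short3 may be knocked a few centimetres aside while the robot is not near it.
It also fails if it takes over 210 s, if anything falls off the work surface, if the arm or the gripper's body presses on something with over 40 N, if the wrist force passes 120 N, or if a joint passes its speed limit or range.

## Robot

A 6-joint arm with a two-finger parallel gripper is mounted at the origin on the work surface. World frame = base frame: x ahead of the robot, y to its left, z up, the work surface at z = 0. Lengths are in mm, angles in degrees, forces in N, time in s.
With the tool pointing down it reaches from about 350 to 725 mm from the base axis. Payload 4.3 kg.
Tool frame: the origin (TCP) lies midway between the tips of the shut fingers; the grasp point (between the pads) lies 19 mm behind it; z points along the fingers, y is the direction in which the jaws open and shut (so a half turn about z gives the same grasp; the last joint's range is limited). The gripper opens to 85 mm and grips with 20 to 120 N. Pads are 22 mm wide; open, the fingers measure 114 mm over their backs; the gripper's body (76 mm by 85 mm) begins 54 mm behind the grasp point. The pads swing forward as they close: fully open they stand 13 mm farther back than shut.
Start: joints at [-6.32, 21.618, 4.641, 73.018, 0, 83.68], TCP at [575.036, 0.002, 231.329] pointing down, gripper open.
Joint ranges: [-156.06, 156.06], [-48.1, 94.91], [-58.44, 69.94], [-101.28, 121.22], [-78.64, 73.56], [-180, 180]. Speed limits (degrees/s): [147.25, 147.25, 180, 180, 180, 180].

## Interface

Orientations are given as [roll, pitch, yaw] about the fixed x, y, z axes, in that order (R = Rz(yaw) Ry(pitch) Rx(roll)).
In Python, from workcell import env gives the robot as it stands.
- The arm moves only by the shell command python3 -m creep 'ROWS'. ROWS is JSON, a list of rows, each an object of numbers: "x", "y", "z": the shift along the tool's x, y, z in m; "twist": the turn about the tool's z in degrees; "gripper": the finger opening in m, from 0 to 0.0854. In form: [{"x": .., "y": .., "z": .., "twist": .., "gripper": ..}, ...]. A call has exactly 8 rows; each row shifts and turns the commanded pose from where the row before left it, along the tool's axes as they then stand; what a row does not reach is not made up. A row lasts 1/10 s, in which the tool goes at most 50 mm and 8.59 degrees, less where a joint would pass 70% of its speed; a pose out of reach is approached as far as the arm can. A call with a gripper value outside its range is refused whole. The fingers move at their own pace and stop on an object; the grip force is fixed at half the most. Time passes only in rows, so rows that do not move let the fingers close, or fill a call up. It gives the time, the measured TCP pose, the force and the opening at its end, in the units of the state.
- env.state(): the state, without advancing time (a new reading comes with each control period).
- env.read_camera(name): name is "scene" or "side" or "wrist"; returns a dict with "color" (420x560x3 uint8, red, green, blue), "z_map" (420x560 float32, mm along the optical axis (not along the pixel's ray), 0 where there is no reading), "K" (3x3 intrinsics, pixels), "dist_coeffs" ([k1, k2, p1, p2, k3] as OpenCV has them; the pictures are not rectified), "R" (3x3) and "t" (3): a world point X has camera coordinates R X + t; the wrist camera has in their place "T_tool_cam" (4x4, takes a point from camera to tool coordinates, whose origin is the TCP and whose axes are the flange's). Camera axes: x right, y down, z forward; pixel columns grow to the right and rows downward; lengths in mm; the calibration is good to about 2 mm. A picture is of the moment at which its call begins: read the wrist's pose just before it.
- env.hand_in(): hands the job in, once; it reports no verdict.
The state is a dict: "clock": time; "qpos": joint angles; "qvel": joint speeds; "effort": joint torques, N m; "ee_pos": TCP position; "tool_rot": TCP orientation; "ft_force": force on the tool from outside, world axes, zero at the start; "torque": the same for the moment, N m; "grip_width": finger opening in mm.
Only numpy, scipy, OpenCV 4.12 (cv2) and the standard library are available. Lean on these libraries where they do the work, as an engineer would, in place of code of your own. Each camera call takes 0.05 s, during which the arm holds its last target.

## Working session

There is one attempt and no reset: what is moved stays moved. The work goes in short steps, Python scripts to look and compute and a shell command to move; the robot and the scene stay as the last step left them, time stands still between calls to the robot, and variables do not carry over. Pictures are saved under pics/ and viewed, and the job is handed in when it is done.

```bash
ls; mkdir -p pics; cat > h.py <<'E'
import numpy as np, cv2
from workcell import env
def snap(name,fn):
    st=env.state(); d=env.read_camera(name)
    cv2.imwrite('pics/'+fn,d['color'][:,:,::-1]); return st,d
E
python3 - <<'E'
from h import *
print(env.state())
for c in ['scene','side','wrist']:
    st,d=snap(c,c+'0.png'); print(c,d['K'],d['dist_coeffs'],d.get('R'),d.get('t'),d.get('T_tool_cam'))
E
```

```text
pics
{'clock': 0.0, 'qpos': array([-6.32119520e+00,  2.16623863e+01,  4.56423363e+00,  7.30165210e+01,
       -1.27505235e-03,  8.36807476e+01]), 'qvel': array([ 4.00843506e-02,  4.79422812e-03,  2.72379716e-02, -6.15872298e-02,
       -9.80353791e-05, -1.23343529e-02]), 'effort': array([ 5.03441061e-04, -4.63600910e+01,  2.69876987e+01,  2.07655923e-02,
       -6.74222474e-05, -6.15417605e-06]), 'ee_pos': array([5.74368735e+02, 5.42717301e-02, 2.30364762e+02]), 'tool_rot': array([-1.79885883e+02, -1.13546227e-02,  8.99980472e+01]), 'ft_force': array([-0.0752572 ,  0.59633639, -0.87836917]), 'torque': array([ 0.00278261, -0.04665968,  0.00577946]), 'grip_width': 85.36233877912818}
scene [[416.18353316   0.         285.16936367]
 [  0.         416.18353316 209.8409547 ]
 [  0.           0.           1.        ]] [-0.00835201  0.          0.          0.          0.        ] [[-0.63534476  0.77205222 -0.01650474]
 [ 0.51494735  0.40764471 -0.75409218]
 [-0.57547048 -0.48760759 -0.65656117]] [ 372.93478593 -211.57423234 1484.6089082 ] None
side [[538.15256038   0.         279.73229355]
 [  0.         538.15256038 208.22810733]
 [  0.           0.           1.        ]] [-0.18313965  0.          0.          0.          0.        ] [[ 0.9937792  -0.11096015 -0.00952615]
 [-0.07668883 -0.6197875  -0.78101362]
 [ 0.08075719  0.77688564 -0.62444133]] [-545.76051839  106.97164191 1084.88313005] None
wrist [[356.6976006    0.         277.21851107]
 [  0.         356.6976006  207.37138971]
 [  0.           0.           1.        ]] [-0.04639049  0.          0.          0.          0.        ] None None [[ 9.39771986e-04 -9.50793186e-01 -3.09824845e-01  7.89068684e+01]
 [ 9.99999497e-01  1.00216677e-03 -4.22232973e-05 -1.01013625e-01]
 [ 3.50641789e-04 -3.09824650e-01  9.50793649e-01 -1.42566162e+02]
 [ 0.00000000e+00  0.00000000e+00  0.00000000e+00  1.00000000e+00]]
```

View pics/scene0.png

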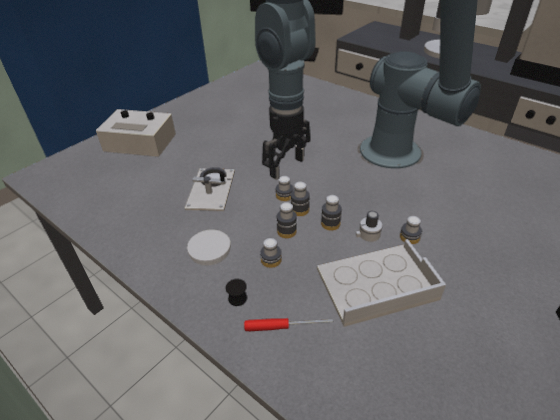

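View pics/side0.png

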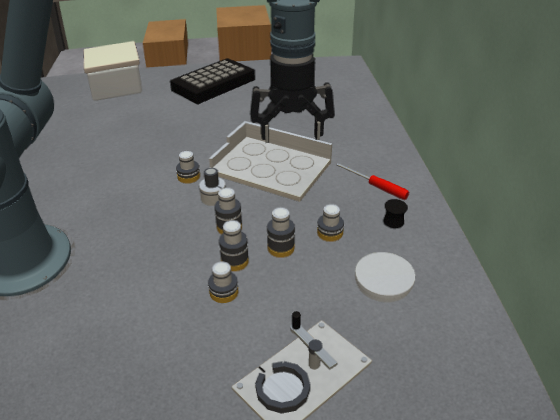

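View pics/wrist0.png

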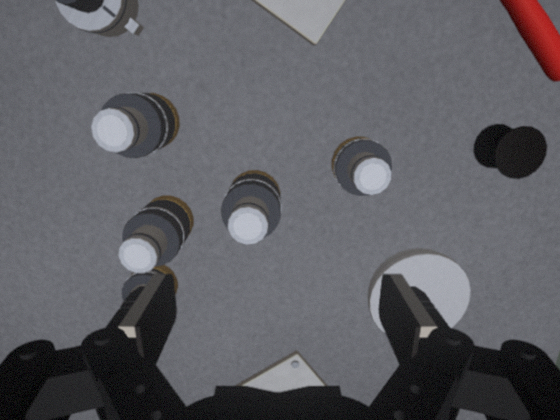

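```bash
cat >> h.py <<'E'
from scipy.spatial.transform import Rotation as Ro
def cloud(d,st=None):
    z=d['z_map'].astype(float); h,w=z.shape
    u,v=np.meshgrid(np.arange(w),np.arange(h))
    p=cv2.undistortPoints(np.stack([u,v],-1).reshape(-1,1,2).astype(float),d['K'],d['dist_coeffs']).reshape(h,w,2)
    P=np.dstack([p*z[...,None],z])
    if 'T_tool_cam' in d and d['T_tool_cam'] is not None:
        T=d['T_tool_cam']; P=P@T[:3,:3].T+T[:3,3]
        R=Ro.from_euler('xyz',st['tool_rot'],degrees=True).as_matrix()
        P=P@R.T+st['ee_pos']
    else: P=(P-d['t'])@d['R']
    P[z==0]=np.nan
    return P
def pix2plane(d,uv,zp,st=None):
    uv=np.array(uv,float).reshape(-1,1,2)
    p=cv2.undistortPoints(uv,d['K'],d['dist_coeffs']).reshape(-1,2); r=np.c_[p,np.ones(len(p))]
    if d.get('T_tool_cam') is not None:
        T=d['T_tool_cam'];R=Ro.from_euler('xyz',st['tool_rot'],degrees=True).as_matrix()
        M=R@T[:3,:3]; o=R@T[:3,3]+st['ee_pos']
    else: M=d['R'].T; o=-M@d['t']
    r=r@M.T; return o+r*((zp-o[2])/r[:,2])[:,None]
def hmap(P,col,x0=200,x1=800,y0=-450,y1=450,res=1.5):
    # top-down max-height map
    ok=np.isfinite(P[...,0]); Q=P[ok]; 
    i=((x1-Q[:,0])/res).astype(int); j=((y1-Q[:,1])/res).astype(int)
    H=int((x1-x0)/res);W=int((y1-y0)/res); k=(i>=0)&(i<H)&(j>=0)&(j<W)
    o=np.argsort(Q[k][:,2]); img=np.zeros((H,W,3),np.uint8); hm=np.full((H,W),np.nan)
    img[i[k][o],j[k][o]]=col[ok][k][o]; hm[i[k][o],j[k][o]]=Q[k][o][:,2]
    return img,hm
def tops(P,lo,hi,minn=8):
    m=((P[...,2]>lo)&(P[...,2]<hi)&(P[...,0]>200)&(P[...,0]<850)&(abs(P[...,1])<500)).astype(np.uint8)
    n,l,s,c=cv2.connectedComponentsWithStats(m)
    for i in range(1,n):
        if s[i,4]>=minn:
            q=P[l==i]; print('top px',c[i].round(),s[i,4],'med',np.median(q,0).round(1),'mid',((q.min(0)+q.max(0))/2).round(1),'ext',np.ptp(q,axis=0).round(1))
E
python3 - <<'E'
from h import *
for c in ['scene','side','wrist']:
    st,d=snap(c,c+'1.png'); P=cloud(d,st); print(c,'table z',np.nanmedian(P[...,2]))
    for lo,hi in [(90,100),(60,70),(70,80),(40,50)]: print(lo); tops(P,lo,hi,30)
    if c!='wrist':
        img,hm=hmap(P,d['color']); cv2.imwrite(f'pics/top_{c}.png',img[:,:,::-1])
E
```

```text
scene table z -0.7159710901821216
90
top px [300. 185.] 74 med [454.3 -52.7  93.8] mid [452.3 -54.6  94.1] ext [34.5 31.2  7.9]
top px [332. 199.] 89 med [448.   53.9  93.9] mid [445.1  52.9  93.8] ext [35.7 31.2  7. ]
top px [286. 206.] 94 med [548.8 -25.1  94.1] mid [547.9 -25.6  93.6] ext [32.7 33.9  7.1]
60
top px [204. 178.] 52 med [ 575.4 -330.6   61.7] mid [ 576.7 -334.1   63. ] ext [40.  46.1  5.9]
top px [284. 179.] 63 med [ 429.7 -133.1   64.7] mid [ 427.8 -133.    64.2] ext [31.5 32.2  6.1]
top px [300. 195.] 96 med [464.3 -45.6  61.9] mid [452.2 -54.4  65. ] ext [53.5 53.8  9.9]
top px [332. 209.] 100 med [456.9  63.2  62. ] mid [446.2  53.5  64.9] ext [49.2 53.1  9.8]
top px [286. 217.] 102 med [559.2 -16.8  61.9] mid [553.1 -24.9  64.8] ext [46.  53.1  9.5]
top px [372. 219.] 32 med [424.6 169.6  65.9] mid [416.5 165.1  65.2] ext [22.5 26.   9.1]
top px [414. 220.] 98 med [355.  256.6  64.2] mid [351.9 256.5  63.7] ext [35.6 32.9  7.2]
top px [270. 243.] 112 med [658.1  10.7  64.1] mid [657.4   9.6  64. ] ext [34.5 33.3  7.9]
70
top px [300. 193.] 33 med [463.2 -42.5  7
[... 4807 characters left out ...]
3.2  75.1] mid [551.3 -18.3  75. ] ext [29.8 14.7  9.9]
top px [153. 236.] 197 med [463.9 -43.9  74.8] mid [456.3 -51.4  75. ] ext [26.8 25.2  9.9]
40
top px [92. 13.] 692 med [419.  145.   40.7] mid [413.3 143.2  45. ] ext [56.3 23.1 10. ]
top px [158. 117.] 198 med [469.9  59.5  46.1] mid [458.6  52.3  45. ] ext [32.1 54.2  9.9]
top px [519. 152.] 2175 med [802.6  27.3  44.8] mid [803.3  26.5  43.7] ext [51.4 49.6  7.2]
top px [356. 161.] 90 med [645.5  19.2  45.6] mid [652.9  13.   45.2] ext [22.1 23.7  9.5]
top px [255. 185.] 145 med [554.6  -3.5  46.5] mid [550.4 -12.1  45.1] ext [53.5 25.2  9.8]
top px [168. 218.] 238 med [470.5 -34.9  46. ] mid [457.5 -49.2  45. ] ext [47.  43.5  9.9]
```

```bash
python3 - <<'E'
import cv2,numpy as np
a=cv2.imread('pics/top_scene.png');b=cv2.imread('pics/top_side.png')
f=lambda i:cv2.dilate(i,np.ones((3,3)))
s=f(np.where(a>0,a,b)); cv2.imwrite('pics/topA.png',f(a));cv2.imwrite('pics/topB.png',f(b)); print(s.shape)
E
```

```text
(400, 600, 3)
```

View pics/topA.png

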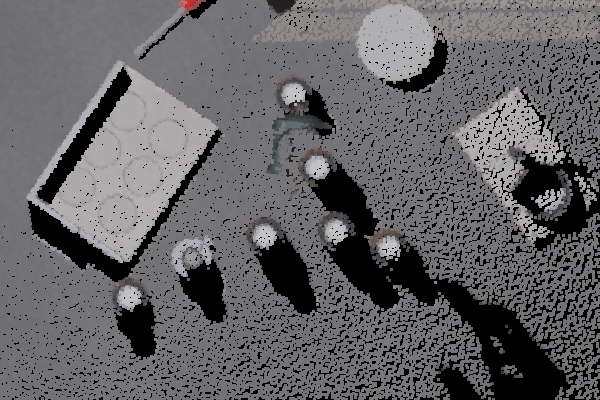

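View pics/topB.png

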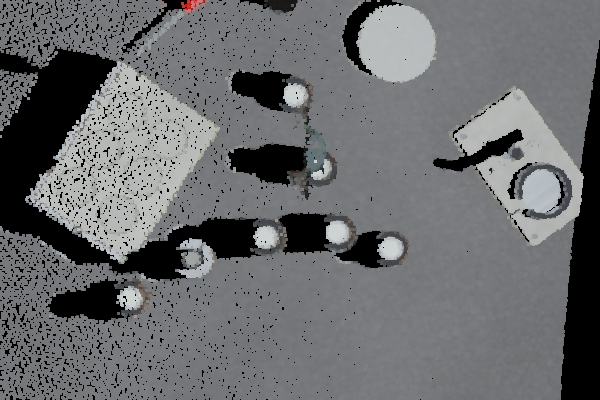

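```bash
cat >> h.py <<'E'
def rect(d,zp,cx,cy,half=130,res=0.5,st=None):
    # rectified top view; row up=+x, col left=+y
    n=int(2*half/res); i,j=np.mgrid[0:n,0:n]
    X=cx+half-i*res; Y=cy+half-j*res; W=np.stack([X,Y,np.full_like(X,zp)],-1).reshape(-1,3).astype(float)
    if d.get('T_tool_cam') is not None:
        T=d['T_tool_cam'];R=Ro.from_euler('xyz',st['tool_rot'],degrees=True).as_matrix()
        C=((W-st['ee_pos'])@R-T[:3,3])@T[:3,:3]
    else: C=W@d['R'].T+d['t']
    uv,_=cv2.projectPoints(C,np.zeros(3),np.zeros(3),d['K'],d['dist_coeffs'])
    uv=uv.reshape(n,n,2).astype(np.float32)
    return cv2.remap(d['color'],uv[...,0],uv[...,1],cv2.INTER_CUBIC)[:,:,::-1]
E
python3 - <<'E'
from h import *
for c in ['scene','side']:
    st,d=snap(c,c+'2.png')
    cv2.imwrite(f'pics/shelf_{c}.png',rect(d,16,560,262,half=150,res=0.5))
    cv2.imwrite(f'pics/stat_{c}.png',rect(d,10,545,-345,half=130,res=0.5))
    cv2.imwrite(f'pics/cart_{c}.png',rect(d,14,412,161,half=60,res=0.25))
E
```

```text
(no output)
```

View pics/shelf_scene.png

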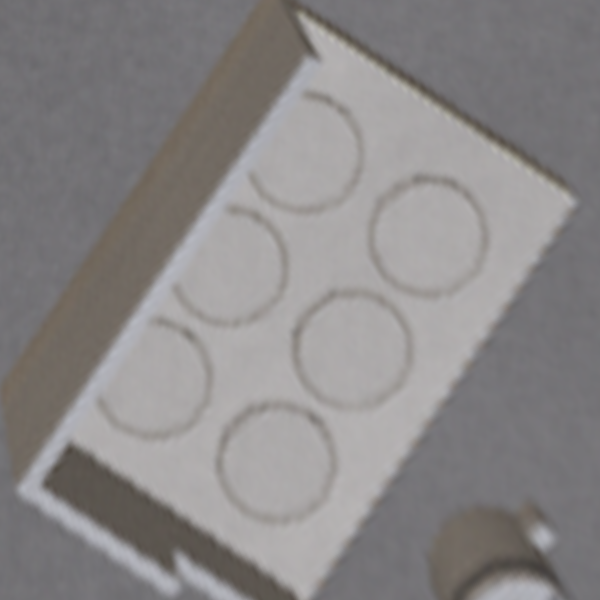

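View pics/shelf_side.png

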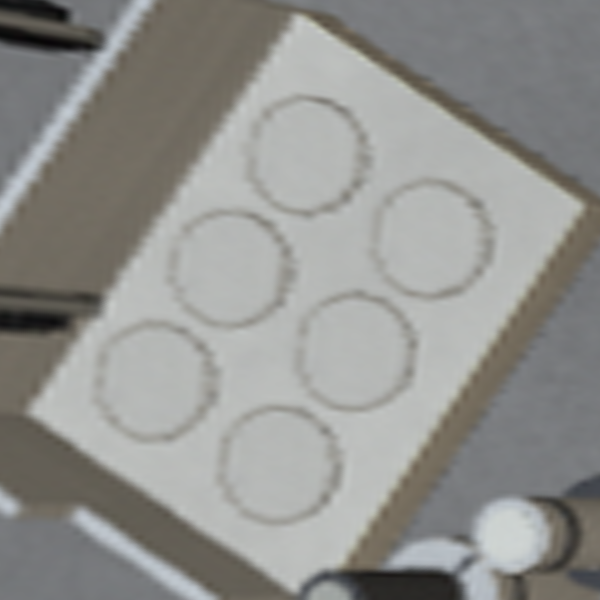

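View pics/stat_side.png

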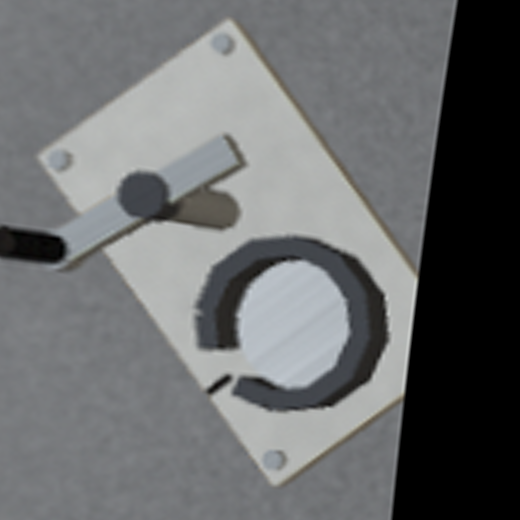

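View pics/cart_scene.png

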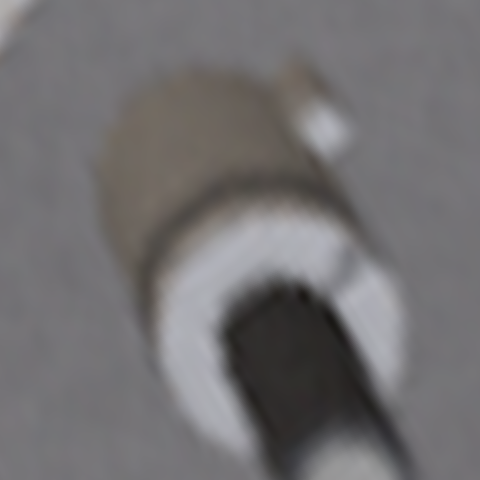

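View pics/cart_side.png

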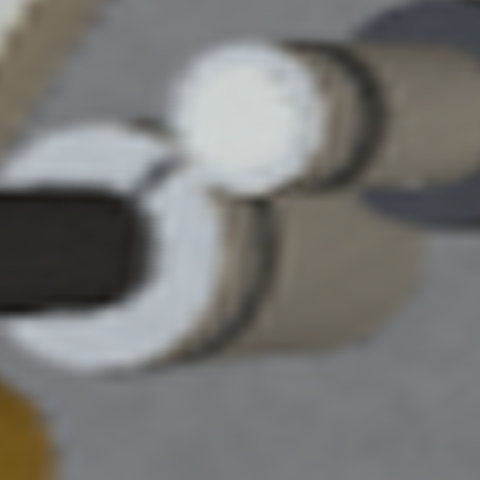

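```bash
python3 -m creep '[{"x":0.02,"y":-0.02,"gripper":0.0854},{"x":0.02,"y":-0.02},{"x":0.02,"y":-0.02},{"x":0.02,"y":-0.02},{"x":0.02,"y":-0.02},{"x":0.02,"y":-0.02},{"x":0.02,"y":-0.02},{"x":0.0,"y":-0.0}]'
python3 - <<'E'
from h import *
for k in range(3): print(env.state()['ee_pos'],env.state()['qpos'])
st,d=snap('wrist','w1.png'); P=cloud(d,st)
tops(P,70,80,30); tops(P,60,69,30)
print(st['ee_pos'],st['tool_rot'])
cv2.imwrite('pics/w1r.png',rect(d,14,412,161,half=60,res=0.25,st=st))
E
```

```text
[5.74940963e+02 1.06613482e-02 2.31189000e+02] [-6.31985249e+00  2.16238515e+01  4.62929689e+00  7.30168419e+01
 -1.19437806e-04  8.36807910e+01]
[5.74940963e+02 1.06613482e-02 2.31189000e+02] [-6.31985249e+00  2.16238515e+01  4.62929689e+00  7.30168419e+01
 -1.19437806e-04  8.36807910e+01]
[5.74940963e+02 1.06613482e-02 2.31189000e+02] [-6.31985249e+00  2.16238515e+01  4.62929689e+00  7.30168419e+01
 -1.19437806e-04  8.36807910e+01]
top px [68.  2.] 107 med [414.4 146.9  74.5] mid [413.4 146.6  73.2] ext [19.1  3.7  6.1]
top px [137. 123.] 175 med [460.2  55.   75. ] mid [455.2  52.3  75. ] ext [15.9 30.8  9.9]
top px [252. 203.] 113 med [552.6 -13.1  74.7] mid [550.  -17.8  75. ] ext [31.6 13.8  9.8]
top px [153. 236.] 184 med [464.1 -43.9  75.3] mid [456.6 -51.1  75. ] ext [26.1 24.3  9.8]
top px [80.  4.] 78 med [419.3 146.9  63.7] mid [416.2 147.7  64.4] ext [18.   5.6  8.8]
top px [139. 122.] 1516 med [458.1  56.9  61.9] mid [449.   51.2  64.4] ext [50.4 54.8  8.8]
top px [371. 175.] 1105 med [657.5   8.8  65.1] mid [658.2   7.9  63.7] ext [32.8 33.8  7.3]
top px [252. 203.] 1253 med [553.8 -15.5  61.9] mid [549.  -25.8  64.5] ext [54.8 51.6  9. ]
top px [155. 233.] 1215 med [463.3 -44.2  62. ] mid [452.9 -55.2  64.5] ext [55.3 54.5  8.9]
[5.74940963e+02 1.06613482e-02 2.31189000e+02] [-1.79988660e+02 -1.13567548e-03  8.99993564e+01]schema error: expected keys x, y, z, twist, gripper
```

View pics/w1.png

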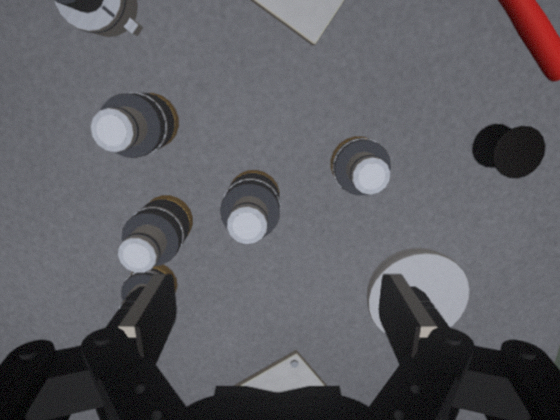

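View pics/w1r.png

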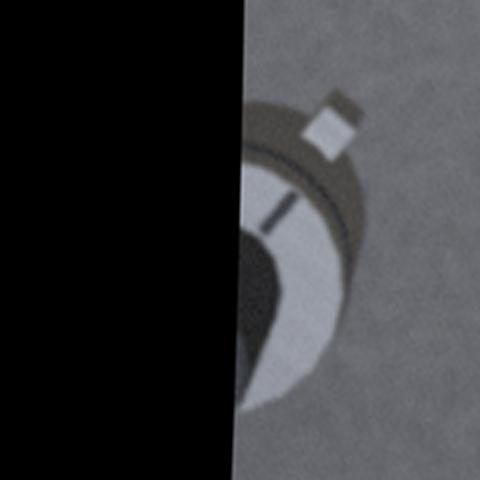

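```bash
python3 -m creep '[{"x":0.02,"y":-0.02,"z":0,"twist":0,"gripper":0.0854},{"x":0.02,"y":-0.02,"z":0,"twist":0,"gripper":0.0854},{"x":0.02,"y":-0.02,"z":0,"twist":0,"gripper":0.0854},{"x":0.02,"y":-0.02,"z":0,"twist":0,"gripper":0.0854},{"x":0.0,"y":-0.02,"z":0,"twist":0,"gripper":0.0854},{"x":0,"y":-0.02,"z":0,"twist":0,"gripper":0.0854},{"x":0,"y":-0.02,"z":0,"twist":0,"gripper":0.0854},{"x":0,"y":-0.02,"z":0,"twist":0,"gripper":0.0854}]'
python3 - <<'E'
from h import *
st,d=snap('wrist','w2.png'); P=cloud(d,st)
st=env.state();print(st['ee_pos'],st['qpos'])
tops(P,70,80,30); tops(P,60,69,30)
st,d=snap('wrist','w2.png')
print(st['ee_pos'],st['tool_rot'])
cv2.imwrite('pics/w1r.png',rect(d,14,412,161,half=60,res=0.25,st=st))
E
```

```text
clock: 1.25
ee_pos: [414.2, 80.1, 231.4]
tool_rot: [180.0, 0.0, 90.0]
ft_force: [-0.8, -0.2, 0.3]
grip_width: 85.5
[410.8489201   80.16976167 231.2997366 ] [ 2.34020324e+00  3.70803030e+00 -1.83193266e+01  6.81384353e+01
  4.93255432e-03  9.23046662e+01]
top px [276.  89.] 1248 med [413.1 161.1  75.2] mid [413.1 161.2  75. ] ext [30.6 31.6  4.9]
top px [309. 204.] 116 med [441.7  66.   75.4] mid [444.2  61.6  75. ] ext [29.  13.1  9.9]
top px [417. 281.] 110 med [547.3 -11.6  74.8] mid [550.9 -13.7  74.9] ext [22.5  6.9  9.8]
top px [314. 309.] 187 med [449.8 -40.8  75.2] mid [452.1 -46.1  75. ] ext [31.  16.2  9.8]
top px [309. 204.] 1248 med [440.3  63.5  61.8] mid [446.   53.4  64.5] ext [54.9 51.4  8.9]
top px [524. 255.] 879 med [656.    9.6  64.9] mid [658.1   8.1  63.9] ext [33.9 33.6  7.7]
top px [418. 273.] 611 med [553.4  -9.9  61.7] mid [551.8 -15.5  64.5] ext [50.2 32.3  9. ]
top px [313. 304.] 985 med [449.1 -42.9  61.8] mid [452.6 -53.   64.5] ext [54.4 49.8  8.9]
top px [290. 375.] 652 med [ 428.2 -133.6   64.8] mid [ 427.8 -135.7   63.7] ext [31.8 35.1  6.9]
[410.8489201   80.16976167 231.2997366 ] [-1.79834144e+02  1.73847765e-03  9.00355324e+01]
```

View pics/w2.png

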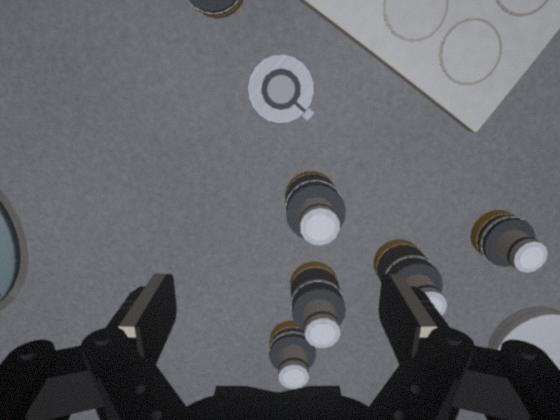

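View pics/w1r.png

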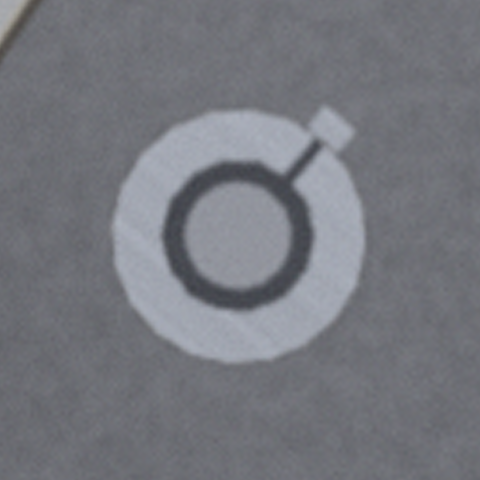

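```bash
cat >> h.py <<'E'
def go(x,y,z,yaw=None):
    st=env.state(); p=st['ee_pos']; a=np.radians(st['tool_rot'][2])
    D=np.array([x,y,z])-p; tx=np.array([np.cos(a),np.sin(a)]); ty=np.array([np.sin(a),-np.cos(a)])
    tw=None if yaw is None else -((yaw-st['tool_rot'][2]+180)%360-180)
    print('at',p.round(1),'rot',st['tool_rot'].round(2),'q6',st['qpos'][[0,5]].round(1),'F',st['ft_force'].round(1),'w',round(st['grip_width'],1),'t',round(st['clock'],2))
    print('tool mm: x %.1f y %.1f z %.1f twist %s'%(D[:2]@tx,D[:2]@ty,-D[2],tw))
E
python3 - <<'E'
from h import *
for k in range(3):
    go(413.1,161.2,42,90); env.read_camera('wrist')
E
```

```text
at [412.8  80.1 231.4] rot [-179.94   -0.     90.02] q6 [ 2.3 92.3] F [-0.1 -0.7  0.1] w 85.4 t 1.35
tool mm: x 81.1 y 0.4 z 189.4 twist 0.024438424489716226
at [414.4  80.1 231.6] rot [179.96  -0.    90.01] q6 [ 2.3 92.3] F [0.6 0.8 0.6] w 85.5 t 1.4
tool mm: x 81.1 y -1.3 z 189.6 twist 0.013686959814378952
at [415.5  80.  231.6] rot [179.92  -0.    90.  ] q6 [ 2.3 92.3] F [-0.1  0.   0. ] w 85.2 t 1.45
tool mm: x 81.2 y -2.4 z 189.6 twist 0.003638422044161871
```

```bash
python3 - <<'E'
from h import *
st,d=snap('wrist','w2.png'); P=cloud(d,st); print(st['ee_pos'])
tops(P,70,80,900)
E
python3 -m creep '[{"x":0.02,"y":-0.002,"z":0,"twist":0,"gripper":0.0854},{"x":0.02,"y":0,"z":0,"twist":0,"gripper":0.0854},{"x":0.02,"y":0,"z":0,"twist":0,"gripper":0.0854},{"x":0.02,"y":0,"z":0.03,"twist":0,"gripper":0.0854},{"x":0.001,"y":0,"z":0.04,"twist":0,"gripper":0.0854},{"x":0,"y":0,"z":0.04,"twist":0,"gripper":0.0854},{"x":0,"y":0,"z":0.0,"twist":0,"gripper":0.0854},{"x":0,"y":0,"z":0,"twist":0,"gripper":0.0854}]'
python3 - <<'E'
from h import *
go(413.1,161.2,42,90);st,d=snap('wrist','w3.png'); go(413.1,161.2,42,90)
st,d=snap('side','s3.png');P=cloud(d); tops(P,70,80,30)
E
```

```text
[415.96208667  79.99972618 231.59966889]
top px [274.  88.] 1243 med [413.4 161.7  75.2] mid [413.  161.1  74.9] ext [31.4 31.5  5.2]
clock: 2.35
ee_pos: [413.0, 160.9, 121.4]
tool_rot: [-179.9, 0.0, 90.0]
ft_force: [0.4, -0.2, 0.6]
grip_width: 85.2
at [413.  160.9 121.4] rot [-1.799e+02  2.000e-02  8.999e+01] q6 [ 13.1 103.1] F [ 0.4 -0.2  0.6] w 85.2 t 2.35
tool mm: x 0.3 y 0.1 z 79.4 twist -0.014191879106078886
at [414.5 161.2 122.7] rot [ 1.7991e+02 -2.0000e-02  8.9980e+01] q6 [ 13.1 103.1] F [ 1.6 -0.5  0.6] w 85.2 t 2.4
tool mm: x 0.0 y -1.4 z 80.7 twist -0.018444117714807362
top px [210. 172.] 97 med [411.2 158.1  74. ] mid [412.2 160.2  74. ] ext [28.9 31.8  7.8]
top px [227. 204.] 63 med [445.   37.7  74.8] mid [444.3  41.7  75. ] ext [31.4 16.7  9.8]
top px [280. 224.] 66 med [545.4 -41.3  75. ] mid [546.9 -38.6  74.8] ext [31.7 16.1  9.4]
top px [232. 238.] 72 med [449.2 -69.7  74.9] mid [450.4 -65.6  75. ] ext [32.8 18.3  9.9]
top px [296. 323.] 35 med [ 543.9 -287.5   75.2] mid [ 544.7 -285.5   74.8] ext [13.5  8.4  9.5]
```

View pics/w3.png

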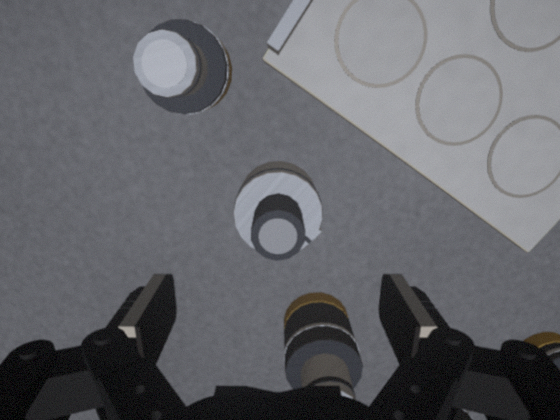

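```bash
python3 -m creep '[{"x":0,"y":0,"z":0.02,"twist":0,"gripper":0.0854},{"x":0,"y":0,"z":0.02,"twist":0,"gripper":0.0854},{"x":0,"y":0,"z":0.02,"twist":0,"gripper":0.0854},{"x":0,"y":0,"z":0.02,"twist":0,"gripper":0.0854},{"x":0,"y":0,"z":0,"twist":0,"gripper":0.0854},{"x":0,"y":0,"z":0,"twist":0,"gripper":0.02},{"x":0,"y":0,"z":0.0,"twist":0,"gripper":0.02},{"x":0,"y":0,"z":0,"twist":0,"gripper":0.02}]'
python3 -m creep '[{"x":0,"y":0,"z":0,"twist":0,"gripper":0.02},{"x":0,"y":0,"z":0,"twist":0,"gripper":0.02},{"x":0,"y":0,"z":0,"twist":0,"gripper":0.02},{"x":0,"y":0,"z":0,"twist":0,"gripper":0.02},{"x":0,"y":0,"z":0,"twist":0,"gripper":0.02},{"x":0,"y":0,"z":0,"twist":0,"gripper":0.02},{"x":0,"y":0,"z":0.0,"twist":0,"gripper":0.02},{"x":0,"y":0,"z":0,"twist":0,"gripper":0.02}]'
```

```text
clock: 3.25
ee_pos: [414.6, 161.3, 42.8]
tool_rot: [179.8, -0.0, 90.0]
ft_force: [0.3, -0.3, -0.4]
grip_width: 43.6
clock: 4.05
ee_pos: [413.8, 161.2, 42.4]
tool_rot: [179.9, -0.0, 90.0]
ft_force: [-1.7, -1.3, 6.3]
grip_width: 30.9
```

```bash
python3 -m creep '[{"x":0,"y":0,"z":-0.02,"twist":0,"gripper":0.02},{"x":0,"y":0,"z":-0.04,"twist":0,"gripper":0.02},{"x":0,"y":0,"z":-0.04,"twist":0,"gripper":0.02},{"x":0,"y":0,"z":-0.04,"twist":0,"gripper":0.02},{"x":0,"y":0,"z":0,"twist":-8,"gripper":0.02},{"x":0,"y":0,"z":0,"twist":-8,"gripper":0.02},{"x":0,"y":0,"z":0.0,"twist":-8,"gripper":0.02},{"x":0,"y":0,"z":0,"twist":-8,"gripper":0.02}]'
python3 -m creep '[{"x":0,"y":0,"z":0,"twist":-8,"gripper":0.02},{"x":0,"y":0,"z":0,"twist":-8,"gripper":0.02},{"x":0,"y":0,"z":0,"twist":-8,"gripper":0.02},{"x":0,"y":0,"z":0,"twist":-8,"gripper":0.02},{"x":0,"y":0,"z":0,"twist":-8,"gripper":0.02},{"x":0,"y":0,"z":0,"twist":-8,"gripper":0.02},{"x":0,"y":0,"z":0.0,"twist":-2,"gripper":0.02},{"x":0,"y":0,"z":0,"twist":0,"gripper":0.02}]'
python3 - <<'E'
from h import *
go(515,-365,180)
for c in ['wrist','side']:
    st,d=snap(c,c+'4.png')
E
```

```text
clock: 4.85
ee_pos: [412.3, 160.9, 181.1]
tool_rot: [-179.9, -0.0, 122.3]
ft_force: [-0.2, 0.3, -4.0]
grip_width: 30.5
clock: 5.65
ee_pos: [412.3, 160.8, 180.9]
tool_rot: [-180.0, -0.1, 172.0]
ft_force: [-0.3, 0.4, -4.0]
grip_width: 30.4
at [412.3 160.8 180.9] rot [-1.7997e+02 -7.0000e-02  1.7199e+02] q6 [13.1 21.1] F [-0.3  0.4 -4. ] w 30.4 t 5.65
tool mm: x -174.9 y -506.4 z 0.9 twist None
```

View pics/wrist4.png

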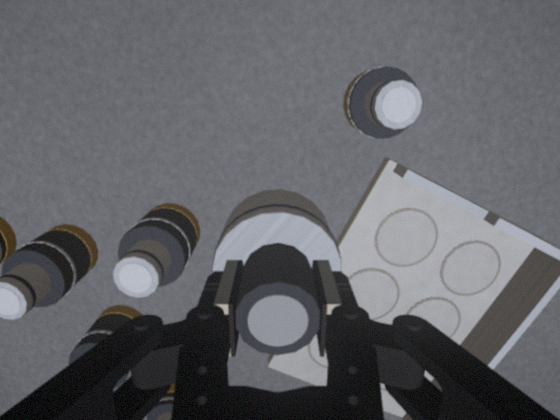

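View pics/side4.png

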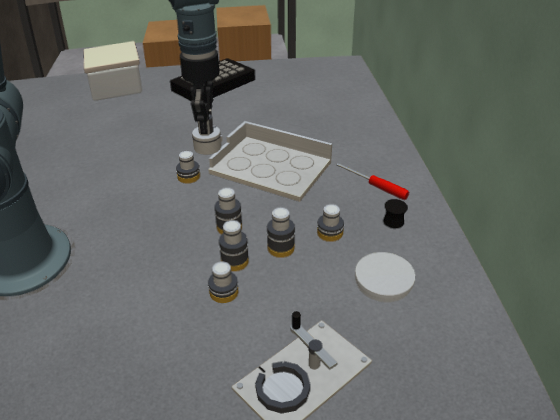

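```bash
python3 -m creep '[{"x":-0.01,"y":-0.025,"z":0,"twist":0,"gripper":0.02},{"x":-0.02,"y":-0.045,"z":0,"twist":0,"gripper":0.02},{"x":-0.02,"y":-0.045,"z":0,"twist":0,"gripper":0.02},{"x":-0.02,"y":-0.045,"z":0,"twist":0,"gripper":0.02},{"x":-0.02,"y":-0.045,"z":0,"twist":0,"gripper":0.02},{"x":-0.02,"y":-0.045,"z":0,"twist":0,"gripper":0.02},{"x":-0.02,"y":-0.045,"z":0.0,"twist":0,"gripper":0.02},{"x":-0.02,"y":-0.045,"z":0,"twist":0,"gripper":0.02}]'
python3 -m creep '[{"x":-0.02,"y":-0.045,"z":-0.01,"twist":0,"gripper":0.02},{"x":-0.013,"y":-0.022,"z":-0.01,"twist":0,"gripper":0.02},{"x":0,"y":0,"z":0,"twist":-8,"gripper":0.02},{"x":0,"y":0,"z":0,"twist":-8,"gripper":0.02},{"x":0,"y":0,"z":0,"twist":-8,"gripper":0.02},{"x":0,"y":0,"z":0,"twist":-8,"gripper":0.02},{"x":0,"y":0,"z":0.0,"twist":-8,"gripper":0.02},{"x":0,"y":0,"z":0,"twist":-8,"gripper":0.02}]'
python3 -m creep '[{"x":0,"y":0,"z":0,"twist":-8,"gripper":0.02},{"x":0,"y":0,"z":0,"twist":-8,"gripper":0.02},{"x":0,"y":0,"z":0,"twist":-8,"gripper":0.02},{"x":0,"y":0,"z":0,"twist":-8,"gripper":0.02},{"x":0,"y":0,"z":0,"twist":-5,"gripper":0.02},{"x":0,"y":0,"z":0,"twist":0,"gripper":0.02},{"x":0,"y":0,"z":0.0,"twist":0,"gripper":0.02},{"x":0,"y":0,"z":0,"twist":0,"gripper":0.02}]'
python3 - <<'E'
from h import *
go(515,-365,180)
st,d=snap('wrist','w5.png')
cv2.imwrite('pics/w5s.png',rect(d,10,530,-350,half=100,res=0.333,st=st))
cv2.imwrite('pics/w5t.png',rect(d,26,530,-350,half=100,res=0.333,st=st))
go(515,-365,180)
E
```

```text
clock: 6.55
ee_pos: [514.3, -198.5, 181.2]
tool_rot: [180.0, -0.0, 171.9]
ft_force: [1.4, 0.5, -4.0]
grip_width: 30.5
clock: 7.35
ee_pos: [537.2, -267.1, 200.8]
tool_rot: [179.9, -0.0, -139.7]
ft_force: [0.4, -0.4, -3.6]
grip_width: 30.5
clock: 8.15
ee_pos: [537.5, -267.2, 201.1]
tool_rot: [180.0, 0.0, -103.1]
ft_force: [-0.7, -0.2, -3.6]
grip_width: 30.6
at [ 537.5 -267.2  201.1] rot [ 1.7998e+02  1.0000e-02 -1.0308e+02] q6 [ -32.5 -109.4] F [-0.7 -0.2 -3.6] w 30.6 t 8.15
tool mm: x 100.3 y -0.3 z 21.1 twist None
at [ 537.5 -267.2  201.2] rot [ 1.7999e+02  1.0000e-02 -1.0307e+02] q6 [ -32.5 -109.4] F [-0.2  0.4 -4.3] w 30.7 t 8.2
tool mm: x 100.3 y -0.2 z 21.2 twist None
```

View pics/w5.png

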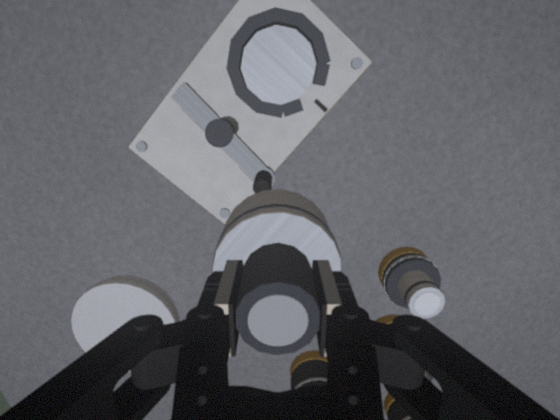

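View pics/w5s.png

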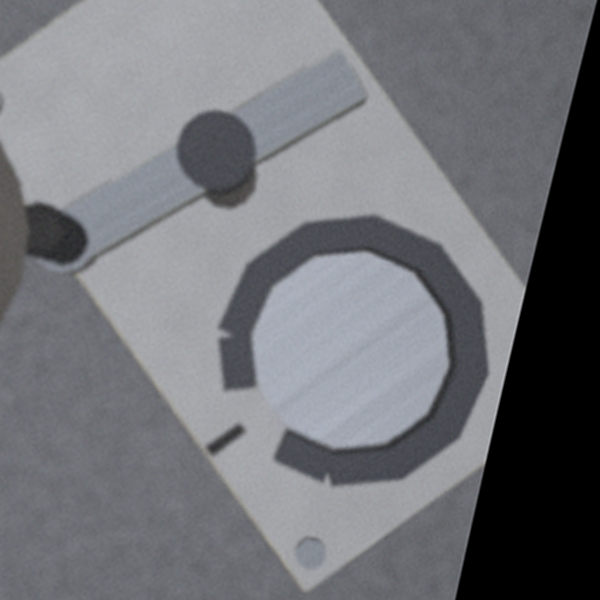

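View pics/w5t.png

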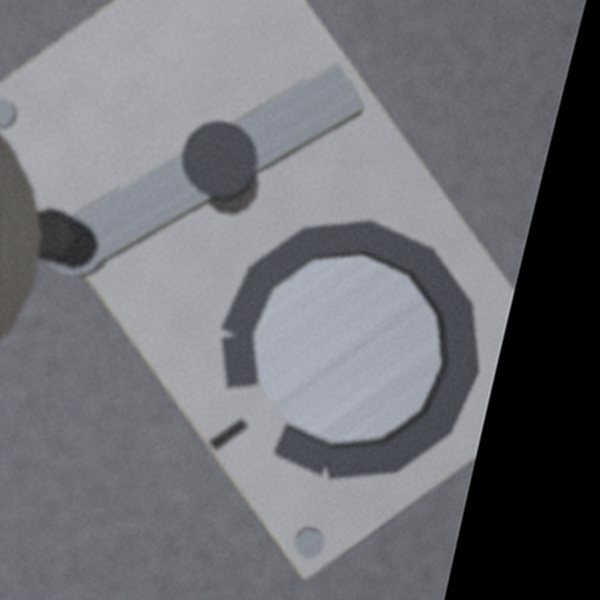

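```bash
python3 - <<'E'
from h import *
from scipy.optimize import least_squares
st,d=snap('wrist','w5b.png'); P=cloud(d,st)
# ring top points
m=(abs(P[...,2]-26)<3)&(np.hypot(P[...,0]-514,P[...,1]+367)<60)
print(m.sum(), np.median(P[...,2][m]))
q=P[m][:,:2]
# annulus fit: maximize points w/ r in [32,42]
r=least_squares(lambda c: np.maximum(0,np.hypot(*(q-c).T)-42)+np.maximum(0,32-np.hypot(*(q-c).T)),[514,-367],loss='soft_l1')
print('depth ring',r.x)
g=cv2.cvtColor(rect(d,26,530,-350,half=100,res=0.2,st=st),cv2.COLOR_BGR2GRAY)
i,j=np.nonzero(g<95); X=630-i*.2; Y=-250-j*.2; k=np.hypot(X-514,Y+367)<50; q=np.c_[X,Y][k]
r=least_squares(lambda c: np.maximum(0,np.hypot(*(q-c).T)-42)+np.maximum(0,32-np.hypot(*(q-c).T)),[514,-367],loss='soft_l1')
print('color ring',r.x,len(q))
mm=(P[...,2]>225)&(P[...,2]<242)&(np.hypot(P[...,0]-537.5,P[...,1]+267.2)<22)
v,u=np.nonzero(mm); s=(v>290)&(v<352)&(u>235)&(u<320)
t=P[v[s],u[s]]; print('neck top',t.min(0),t.max(0),((t.min(0)+t.max(0))/2),np.median(t,0)); go(513.6,-366.9,180)
E
python3 - <<'E'
from h import *
go(1,1,1)
for c in ['scene','side']:
    st,d=snap(c,'x.png');P=cloud(d)
    m=(np.hypot(P[...,0]-537.5,P[...,1]+267.2)<40)&(P[...,2]>150)&(P[...,2]<205)
    n=P[m]; print(c,m.sum(), ((n.min(0)+n.max(0))/2).round(1),np.ptp(n,axis=0).round(1))
    if c=='side': 
        m=(np.hypot(P[...,0]-513,P[...,1]+366)<55)&(abs(P[...,2]-26)<3); q=P[m][:,:2]
        from scipy.optimize import least_squares
        print(least_squares(lambda c: np.maximum(0,np.hypot(*(q-c).T)-42)+np.maximum(0,32-np.hypot(*(q-c).T)),[514,-367],loss='soft_l1').x)
E
```

```text
3395 25.932539119092098
depth ring [ 513.84827306 -366.72734801]
color ring [ 513.50842451 -365.99074551] 56123
neck top [ 520.08139712 -282.78634393  225.02700671] [ 554.95291148 -253.11292878  238.83716751] [ 537.5171543  -267.94963635  231.93208711] [ 537.07110819 -269.11311066  233.9572625 ]
at [ 537.5 -267.3  201.2] rot [ 180.      0.   -103.05] q6 [ -32.5 -109.4] F [ 0.4  0.2 -3.4] w 30.8 t 8.25
tool mm: x 102.5 y 0.8 z 21.2 twist None
at [ 537.5 -267.3  201.2] rot [ 180.      0.   -103.05] q6 [ -32.5 -109.4] F [ 0.4  0.2 -3.4] w 30.8 t 8.25
tool mm: x -140.2 y 583.2 z 200.2 twist None
scene 359 [ 539.3 -261.2  180.1] [57.1 57.  48.7]
side 1088 [ 536.3 -278.8  181.6] [60.4 42.1 46.4]
[ 513.21267987 -366.5049496 ]
```

```bash
python3 -m creep '[{"x":0.03,"y":0.001,"z":0,"twist":0,"gripper":0.02},{"x":0.03,"y":0,"z":0.01,"twist":0,"gripper":0.02},{"x":0.03,"y":0,"z":0.03,"twist":0,"gripper":0.02},{"x":0.012,"y":0,"z":0.03,"twist":0,"gripper":0.02},{"x":0,"y":0,"z":0.03,"twist":0,"gripper":0.02},{"x":0,"y":0,"z":0.015,"twist":0.6,"gripper":0.02},{"x":0,"y":0,"z":0,"twist":0,"gripper":0.02},{"x":0,"y":0,"z":0,"twist":0,"gripper":0.02}]'
python3 - <<'E'
from h import *
go(513.6,-366.3,80)
st,d=snap('wrist','w6.png'); go(513.6,-366.3,80)
st,d=snap('side','s6.png')
cv2.imwrite('pics/s6c.png',cv2.resize(d['color'][280:420,220:360,::-1],None,fx=4,fy=4,interpolation=3))
E
```

```text
clock: 9.15
ee_pos: [513.7, -366.4, 86.6]
tool_rot: [-180.0, 0.0, -103.6]
ft_force: [0.9, 0.4, -3.6]
grip_width: 30.5
at [ 513.7 -366.4   86.6] rot [-180.      0.   -103.59] q6 [ -41.3 -117.7] F [ 0.9  0.4 -3.6] w 30.5 t 9.15
tool mm: x -0.1 y 0.2 z 6.6 twist None
at [ 514.4 -367.    87.5] rot [-1.7989e+02 -6.0000e-02 -1.0359e+02] q6 [ -41.3 -117.7] F [-0.4 -0.3 -3.7] w 30.4 t 9.2
tool mm: x -0.5 y 1.0 z 7.5 twist None
```

View pics/w6.png

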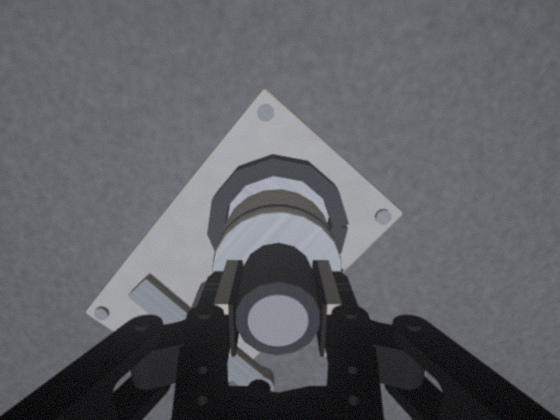

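View pics/s6c.png

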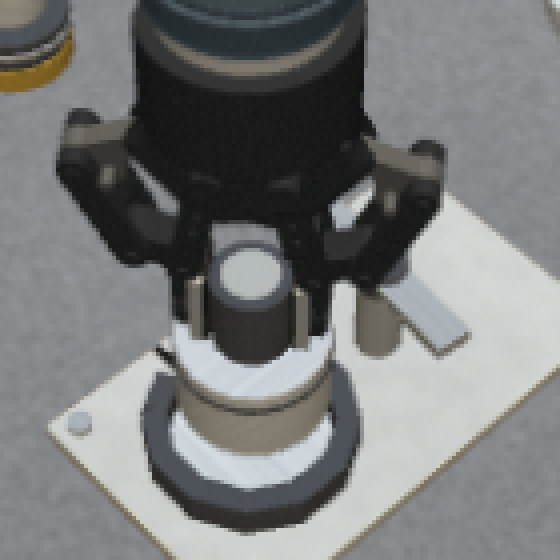

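```bash
python3 -m creep '[{"x":0,"y":0,"z":0.004,"twist":0,"gripper":0.02},{"x":0,"y":0,"z":0.004,"twist":0,"gripper":0.02},{"x":0,"y":0,"z":0.004,"twist":0,"gripper":0.02},{"x":0,"y":0,"z":0.004,"twist":0,"gripper":0.02},{"x":0,"y":0,"z":0.003,"twist":0,"gripper":0.02},{"x":0,"y":0,"z":0.002,"twist":0,"gripper":0.02},{"x":0,"y":0,"z":0.002,"twist":0,"gripper":0.02},{"x":0,"y":0,"z":0,"twist":0,"gripper":0.02}]'
python3 - <<'E'
from h import *
go(513.6,-366.3,52.4)
E
```

```text
clock: 10.05
ee_pos: [513.4, -366.3, 62.9]
tool_rot: [180.0, 0.0, -103.6]
ft_force: [-0.6, -0.0, -3.5]
grip_width: 30.8
at [ 513.4 -366.3   62.9] rot [ 1.7997e+02  2.0000e-02 -1.0360e+02] q6 [ -41.3 -117.7] F [-0.6 -0.  -3.5] w 30.8 t 10.05
tool mm: x -0.0 y -0.2 z 10.5 twist None
```

```bash
python3 -m creep '[{"x":0,"y":0,"z":0.002,"twist":0,"gripper":0.02},{"x":0,"y":0,"z":0.002,"twist":0,"gripper":0.02},{"x":0,"y":0,"z":0.002,"twist":0,"gripper":0.02},{"x":0,"y":0,"z":0.002,"twist":0,"gripper":0.02},{"x":0,"y":0,"z":0.001,"twist":0,"gripper":0.02},{"x":0,"y":0,"z":0.001,"twist":0,"gripper":0.02},{"x":0,"y":0,"z":0.001,"twist":0,"gripper":0.02},{"x":0,"y":0,"z":0,"twist":0,"gripper":0.02}]'
```

```text
clock: 10.85
ee_pos: [513.7, -366.5, 52.6]
tool_rot: [-180.0, -0.0, -103.6]
ft_force: [-0.8, 0.4, -0.3]
grip_width: 30.2
```

```bash
python3 -m creep '[{"x":0,"y":0,"z":0.001,"twist":0,"gripper":0.02},{"x":0,"y":0,"z":0,"twist":0,"gripper":0.02},{"x":0,"y":0,"z":0,"twist":0,"gripper":0.05},{"x":0,"y":0,"z":0,"twist":0,"gripper":0.05},{"x":0,"y":0,"z":0,"twist":0,"gripper":0.05},{"x":0,"y":0,"z":-0.02,"twist":0,"gripper":0.05},{"x":0,"y":0,"z":-0.04,"twist":0,"gripper":0.05},{"x":0,"y":0,"z":-0.05,"twist":0,"gripper":0.05}]'
python3 - <<'E'
from h import *
go(513.6,-366.3,52.4)
st,d=snap('wrist','w7.png'); P=cloud(d,st)
st,d=snap('side','s7.png')
cv2.imwrite('pics/s7c.png',cv2.resize(d['color'][280:420,220:360,::-1],None,fx=4,fy=4,interpolation=3))
st,d=snap('wrist','w7.png'); P=cloud(d,st)
m=(np.hypot(P[...,0]-513,P[...,1]+366)<32); 
for lo,hi in [(45,56),(80,90)]:
    k=m&(P[...,2]>lo)&(P[...,2]<hi); print(k.sum(),np.median(P[k],0), ((P[k].min(0)+P[k].max(0))/2))
cv2.imwrite('pics/w7s.png',rect(d,26,530,-350,half=100,res=0.333,st=st))
go(513.6,-366.3,52.4)
E
```

```text
clock: 11.65
ee_pos: [512.2, -365.2, 160.1]
tool_rot: [179.7, 0.1, -103.6]
ft_force: [0.9, -0.7, -0.9]
grip_width: 50.0
at [ 512.2 -365.2  160.1] rot [ 1.7975e+02  1.4000e-01 -1.0360e+02] q6 [ -41.3 -117.7] F [ 0.9 -0.7 -0.9] w 50.0 t 11.65
tool mm: x 0.7 y -1.6 z 107.7 twist None
2502 [ 508.90038379 -379.28073734   49.98537029] [ 513.65685486 -368.24338452   50.4816689 ]
1663 [ 513.46942532 -368.85665672   85.25049143] [ 513.6438614  -367.96170364   83.85848578]
at [ 516.3 -368.8  165.9] rot [-179.51   -0.25 -103.6 ] q6 [ -41.3 -117.7] F [ 0.6 -0.1 -0.4] w 49.7 t 11.8
tool mm: x -1.8 y 3.2 z 113.5 twist None
```

View pics/s7c.png

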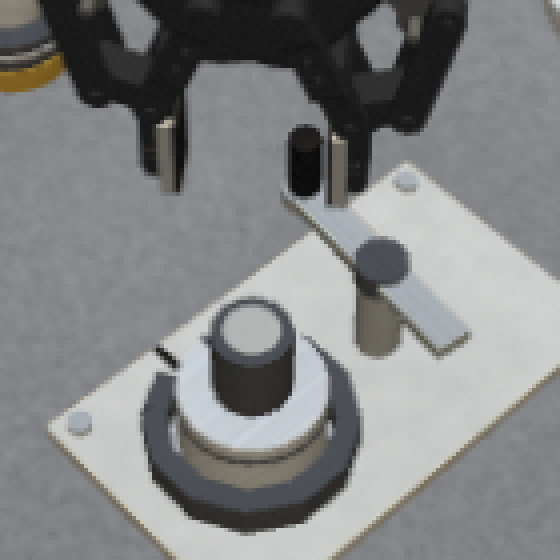

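View pics/w7.png

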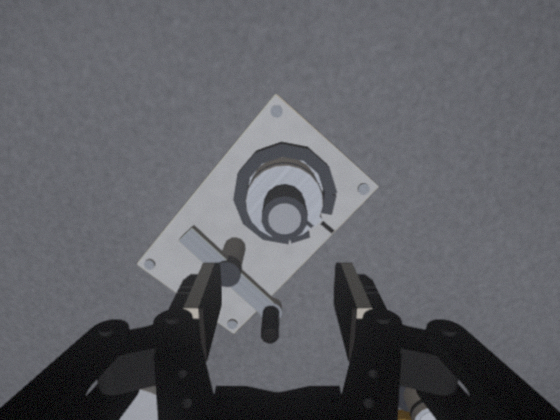

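```bash
python3 - <<'E'
from h import *
st,d=snap('wrist','w8.png'); P=cloud(d,st)
m=(np.hypot(P[...,0]-544,P[...,1]+282)<15)&(P[...,2]>86)&(P[...,2]<97); print(m.sum(),np.median(P[m],0),(P[m].min(0)+P[m].max(0))/2)
m=(np.hypot(P[...,0]-570,P[...,1]+325)<30)&(P[...,2]>57)&(P[...,2]<90); q=P[m]
print(m.sum(),np.percentile(q[:,2],[1,50,99])); k=q[:,2]>65; print(k.sum(), np.median(q[k],0),q[k].min(0),q[k].max(0))
cv2.imwrite('pics/w8r.png',rect(d,61,560,-310,half=80,res=0.25,st=st))
go(544,-282,100)
E
```

```text
305 [ 544.50591636 -284.83880544   91.53690001] [ 545.16784345 -283.11981815   89.80765387]
1360 [57.3089195  61.31831662 65.1148327 ]
22 [ 566.80737236 -327.14702332   65.14587965] [ 559.54298958 -336.88932804   65.00165859] [ 572.50160413 -315.28681762   65.89991085]
at [ 514.9 -367.6  163.2] rot [-1.7976e+02 -1.2000e-01 -1.0360e+02] q6 [ -41.3 -117.7] F [-0.2 -0.4 -0.4] w 49.8 t 11.85
tool mm: x -90.0 y -8.2 z 63.2 twist None
```

View pics/w8r.png

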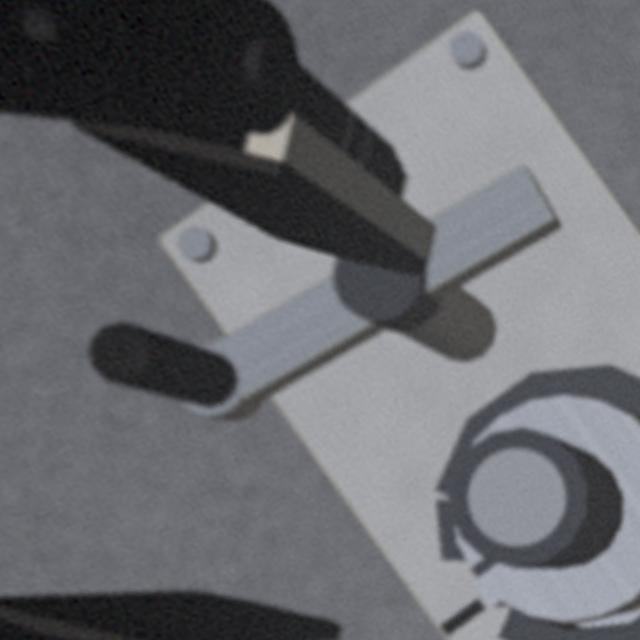

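```bash
python3 -m creep '[{"x":-0.027,"y":0.003,"z":0,"twist":0,"gripper":0.0},{"x":-0.027,"y":0.004,"z":0,"twist":0,"gripper":0.0},{"x":0,"y":0,"z":0,"twist":0,"gripper":0.0},{"x":0,"y":0,"z":0.01,"twist":0,"gripper":0.0},{"x":0,"y":0,"z":0.02,"twist":0,"gripper":0.0},{"x":0,"y":0,"z":0.03,"twist":0,"gripper":0.0},{"x":0,"y":0,"z":0.03,"twist":0,"gripper":0.0},{"x":0,"y":0,"z":0,"twist":0,"gripper":0.0}]'
python3 - <<'E'
from h import *
c=np.array([570.9,-326.3]); a=np.radians(-103.6); tx=np.array([np.cos(a),np.sin(a)]); ty=np.array([np.sin(a),-np.cos(a)])
prev=None
for th in list(range(165,50,-10))+[55]:
    p=c+50*np.array([np.cos(np.radians(th)),np.sin(np.radians(th))])
    if prev is not None: print(th,p.round(1),'x %.1f y %.1f'%((p-prev)@tx,(p-prev)@ty))
    prev=p
go(522.6,-313.4,70)
E
```

```text
clock: 12.65
ee_pos: [515.5, -310.5, 65.3]
tool_rot: [179.4, 0.2, -103.7]
ft_force: [-0.4, 0.6, -0.9]
grip_width: 0.1
155 [ 525.6 -305.2] x -8.7 y -1.0
145 [ 529.9 -297.6] x -8.4 y -2.5
135 [ 535.5 -290.9] x -7.8 y -3.9
125 [ 542.2 -285.3] x -7.0 y -5.2
115 [ 549.8 -281. ] x -6.0 y -6.3
105 [ 558. -278.] x -4.8 y -7.3
95 [ 566.5 -276.5] x -3.5 y -8.0
85 [ 575.3 -276.5] x -2.0 y -8.5
75 [ 583.8 -278. ] x -0.5 y -8.7
65 [ 592. -281.] x 1.0 y -8.7
55 [ 599.6 -285.3] x 2.5 y -8.4
55 [ 599.6 -285.3] x 0.0 y 0.0
at [ 515.5 -310.5   65.3] rot [ 179.44    0.22 -103.67] q6 [ -37.1 -113.4] F [-0.4  0.6 -0.9] w 0.1 t 12.65
tool mm: x 1.2 y -7.6 z -4.7 twist None
```

```bash
python3 -m creep '[{"x":0,"y":-0.004,"z":0,"twist":0,"gripper":0.0},{"x":-0.009,"y":-0.001,"z":0,"twist":0,"gripper":0.0},{"x":-0.008,"y":-0.0025,"z":0,"twist":0,"gripper":0.0},{"x":-0.008,"y":-0.004,"z":0,"twist":0,"gripper":0.0},{"x":-0.007,"y":-0.005,"z":0,"twist":0,"gripper":0.0},{"x":-0.006,"y":-0.006,"z":0,"twist":0,"gripper":0.0},{"x":0,"y":0,"z":0,"twist":0,"gripper":0.0},{"x":0,"y":0,"z":0,"twist":0,"gripper":0.0}]'
python3 - <<'E'
from h import *
go(549.8,-281,70)
st,d=snap('side','s9.png')
cv2.imwrite('pics/s9c.png',cv2.resize(d['color'][260:420,220:380,::-1],None,fx=3.5,fy=3.5,interpolation=3))
E
```

```text
clock: 13.45
ee_pos: [552.8, -284.4, 72.8]
tool_rot: [-179.7, -0.4, -103.7]
ft_force: [1.3, -10.2, -1.4]
grip_width: -0.1
at [ 552.8 -284.4   72.8] rot [-179.69   -0.42 -103.67] q6 [ -32.9 -109.2] F [  1.3 -10.2  -1.4] w -0.1 t 13.45
tool mm: x -2.6 y 3.8 z 2.8 twist None
```

View pics/s9c.png

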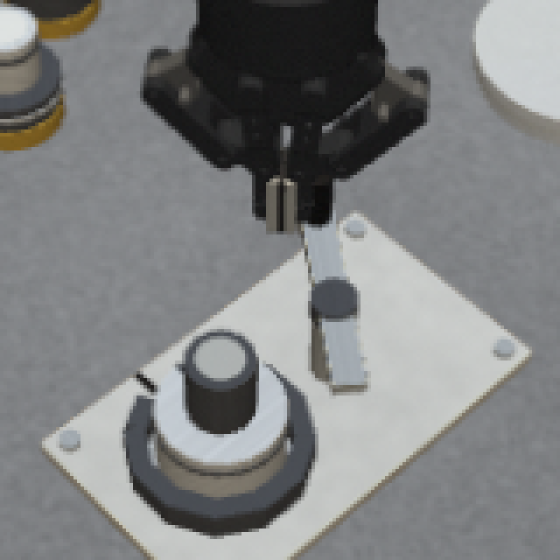

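```bash
python3 -m creep '[{"x":-0.003,"y":-0.006,"z":0,"twist":0,"gripper":0.0},{"x":-0.003,"y":-0.006,"z":0,"twist":0,"gripper":0.0},{"x":-0.002,"y":-0.006,"z":0,"twist":0,"gripper":0.0},{"x":-0.001,"y":-0.006,"z":0,"twist":0,"gripper":0.0},{"x":-0.0005,"y":-0.006,"z":0,"twist":0,"gripper":0.0},{"x":0,"y":-0.006,"z":0,"twist":0,"gripper":0.0},{"x":0.0005,"y":-0.006,"z":0,"twist":0,"gripper":0.0},{"x":0,"y":0,"z":0,"twist":0,"gripper":0.0}]'
python3 - <<'E'
from h import *
go(592,-281,70)
st,d=snap('side','s9.png')
cv2.imwrite('pics/s10c.png',cv2.resize(d['color'][260:420,220:380,::-1],None,fx=3.5,fy=3.5,interpolation=3))
E
```

```text
clock: 14.3
ee_pos: [594.3, -280.9, 71.0]
tool_rot: [-180.0, 0.1, -103.5]
ft_force: [-1.0, 0.4, 0.3]
grip_width: -0.4
at [ 594.3 -280.9   71. ] rot [-1.7997e+02  8.0000e-02 -1.0354e+02] q6 [ -30.9 -107.3] F [-1.   0.4  0.3] w -0.4 t 14.3
tool mm: x 0.6 y 2.2 z 1.0 twist None
```

View pics/s10c.png

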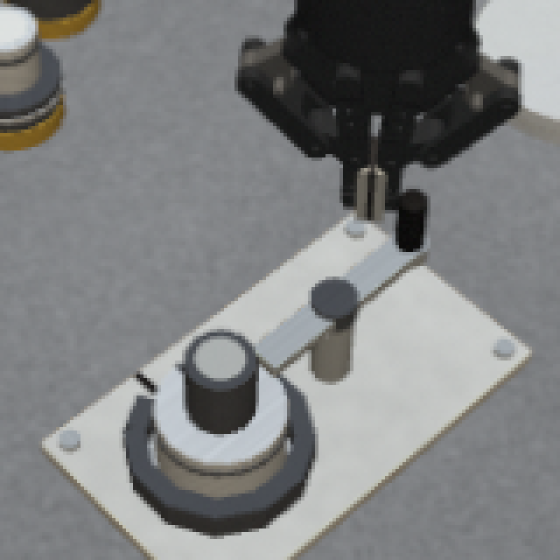

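```bash
python3 -m creep '[{"x":0.002,"y":-0.003,"z":0,"twist":0,"gripper":0.0},{"x":0.002,"y":-0.003,"z":0,"twist":0,"gripper":0.0},{"x":0.003,"y":-0.003,"z":0,"twist":0,"gripper":0.0},{"x":0.003,"y":-0.002,"z":0,"twist":0,"gripper":0.0},{"x":0,"y":0,"z":0,"twist":0,"gripper":0.0},{"x":0,"y":0,"z":0,"twist":0,"gripper":0.0},{"x":0,"y":0,"z":0,"twist":0,"gripper":0.0},{"x":0,"y":0,"z":0,"twist":0,"gripper":0.0}]'
python3 - <<'E'
from h import *
go(592,-281,70)
st,d=snap('side','s9.png');P=cloud(d)
m=(np.hypot(P[...,0]-612,P[...,1]+300)<18)&(P[...,2]>87)&(P[...,2]<95); 
print(m.sum(),np.median(P[m],0),(P[m].min(0)+P[m].max(0))/2)
cv2.imwrite('pics/s11c.png',cv2.resize(d['color'][260:420,220:380,::-1],None,fx=3.5,fy=3.5,interpolation=3))
E
```

```text
clock: 15.15
ee_pos: [595.9, -282.7, 70.4]
tool_rot: [179.2, 1.0, -103.3]
ft_force: [-15.3, 25.9, 17.0]
grip_width: -0.2
at [ 595.9 -282.7   70.4] rot [ 179.16    0.97 -103.31] q6 [ -31.2 -107.9] F [-15.3  25.9  17. ] w -0.2 t 15.15
tool mm: x -0.7 y 4.2 z 0.4 twist None
75 [ 607.93786789 -296.17661724   90.5190239 ] [ 606.33939995 -297.21935077   90.88950824]
```

View pics/s11c.png

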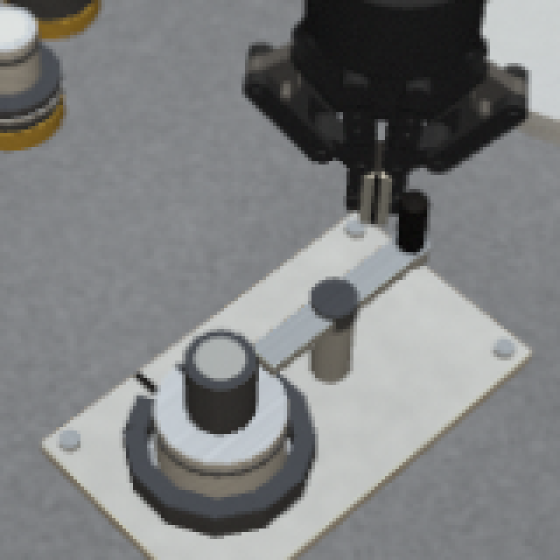

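```bash
python3 -m creep '[{"x":-0.01,"y":0.012,"z":0,"twist":0,"gripper":0.0},{"x":-0.01,"y":0.01,"z":0,"twist":0,"gripper":0.0},{"x":0,"y":0,"z":-0.03,"twist":0,"gripper":0.0},{"x":0,"y":0,"z":-0.04,"twist":0,"gripper":0.0},{"x":0,"y":0,"z":-0.05,"twist":0,"gripper":0.0},{"x":0,"y":0,"z":-0.02,"twist":6,"gripper":0.0},{"x":0,"y":0,"z":0,"twist":7,"gripper":0.0},{"x":0,"y":0,"z":0,"twist":7,"gripper":0.06}]'
python3 -m creep '[{"x":0,"y":0,"z":0,"twist":0,"gripper":0.07},{"x":0,"y":0,"z":0,"twist":0,"gripper":0.07},{"x":0,"y":0,"z":0,"twist":0,"gripper":0.07},{"x":0,"y":0,"z":0,"twist":0,"gripper":0.07},{"x":0,"y":0,"z":0,"twist":0,"gripper":0.07},{"x":0,"y":0,"z":0,"twist":0,"gripper":0.07},{"x":0,"y":0,"z":0,"twist":0,"gripper":0.07},{"x":0,"y":0,"z":0,"twist":0,"gripper":0.07}]'
python3 - <<'E'
from h import *
go(452.5,-55.5,195,-124)
st,d=snap('wrist','w12.png');P=cloud(d,st)
m=(np.hypot(P[...,0]-612,P[...,1]+300)<18)&(P[...,2]>87)&(P[...,2]<95); 
print(m.sum(),np.median(P[m],0),(P[m].min(0)+P[m].max(0))/2)
m=(np.hypot(P[...,0]-513,P[...,1]+366)<30)&(P[...,2]>46)&(P[...,2]<54);print(m.sum(),np.median(P[m],0))
cv2.imwrite('pics/w12r.png',rect(d,61,550,-340,half=100,res=0.333,st=st))
for c in ['scene','side']:
    st,d=snap(c,c+'12.png');P=cloud(d);print(c);tops(P,91,97,60);tops(P,62.5,67,60)
go(452.5,-55.5,195,-124)
E
```

```text
clock: 16.0
ee_pos: [586.6, -269.8, 213.4]
tool_rot: [-179.7, 0.1, -123.9]
ft_force: [-0.7, 0.6, 0.3]
grip_width: 13.1
clock: 16.8
ee_pos: [584.9, -269.5, 211.2]
tool_rot: [-180.0, 0.0, -123.6]
ft_force: [-0.7, -0.0, 0.4]
grip_width: 70.0
at [ 584.9 -269.5  211.2] rot [-180.      0.   -123.59] q6 [-30.4 -86.8] F [-0.7 -0.   0.4] w 70.0 t 16.8
tool mm: x -105.0 y 228.7 z 16.2 twist 0.4072954869278078
264 [ 610.08215671 -296.88248669   91.80278894] [ 610.91137203 -296.48676259   90.37465053]
2621 [ 516.27192469 -363.05669916   49.90261982]
scene
top px [300. 185.] 69 med [453.3 -52.6  94. ] mid [451.9 -54.   94. ] ext [33.6 32.4  5.9]
top px [333. 199.] 79 med [446.   54.3  94.4] mid [444.8  53.7  93.9] ext [32.4 31.8  5.8]
top px [286. 206.] 85 med [549.3 -25.3  94.2] mid [549.1 -25.8  93.9] ext [35.2 34.9  5.2]
top px [414. 220.] 79 med [353.3 255.9  64.4] mid [352.7 256.5  64.7] ext [35.7 31.5  4.4]
top px [270. 242.] 93 med [658.3  10.6  64.3] mid [657.4   9.7  64.7] ext [34.5 31.9  4.3]
side
top px [226. 193.] 141 med [444.4  48.5  94. ] mid [443.8  50.5  94. ] ext [31.3 36.5  6. ]
top px [276. 214.] 66 med [539.5 -32.4  93.9] mid [543.5 -28.4  93.8] ext [24.2 35.9  4.9]
top px [231. 227.] 176 med [451.1 -58.8  94.3] mid [451.6 -56.9  93.9] ext [32.4 35.8  5.8]
top px [185. 155.] 87 med [351.5 252.8  65. ] mid [352.5 254.4  64.8] ext [31.5 36.8  4.3]
top px [221. 268.] 168 med [ 426.9 -138.1   65. ] mid [ 427.2 -136.4   64.8] ext [29.4 33.6  4.4]
top px [315. 345.] 105 med [ 569.5 -324.7   63.8] mid [ 569.9 -326.    64.2] ext [20.8 22.7  3.2]
at [ 584.9 -269.5  211.3] rot [-1.7999e+02  1.0000e-02 -1.2360e+02] q6 [-30.4 -86.8] F [-0.8 -0.4 -0.5] w 70.0 t 16.95
tool mm: x -105.0 y 228.7 z 16.3 twist 0.3996395011806726
```

View pics/w12r.png

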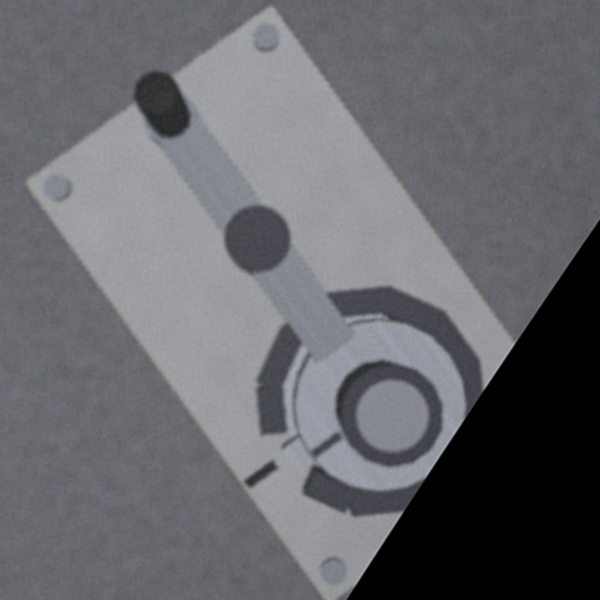

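View pics/side12.png

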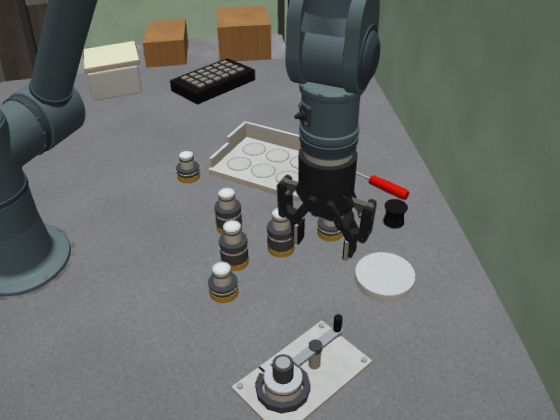

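```bash
python3 -m creep '[{"x":-0.01,"y":0.02,"z":0,"twist":0,"gripper":0.085},{"x":-0.02,"y":0.045,"z":0,"twist":0,"gripper":0.085},{"x":-0.02,"y":0.045,"z":0,"twist":0,"gripper":0.085},{"x":-0.02,"y":0.045,"z":0,"twist":0,"gripper":0.085},{"x":-0.02,"y":0.045,"z":0,"twist":0.4,"gripper":0.085},{"x":-0.015,"y":0.0287,"z":0,"twist":0,"gripper":0.085},{"x":0,"y":0,"z":0,"twist":0,"gripper":0.085},{"x":0,"y":0,"z":0,"twist":0,"gripper":0.085}]'
python3 - <<'E'
from h import *
st,d=snap('wrist','w13.png')
st,d=snap('wrist','w13.png');P=cloud(d,st);tops(P,91,97,60);tops(P,62.5,67,300)
go(452.3,-55.3,67,-124)
E
```

```text
clock: 17.75
ee_pos: [452.8, -55.1, 211.7]
tool_rot: [-179.9, 0.0, -123.9]
ft_force: [-0.2, 0.8, -0.1]
grip_width: 84.8
top px [279. 200.] 1465 med [451.8 -56.5  95.3] mid [452.  -55.8  94. ] ext [33.2 33.3  5.9]
top px [202. 288.] 1158 med [547.3 -28.8  95.2] mid [548.4 -28.2  94. ] ext [33.8 32.7  6. ]
top px [356. 296.] 1149 med [445.3  49.4  95.2] mid [445.5  51.1  94. ] ext [33.4 34.1  6. ]
top px [247.  90.] 1487 med [ 427.6 -136.5   65.1] mid [ 427.9 -136.2   64.8] ext [33.2 33.1  4.4]
at [453.7 -56.1 211.5] rot [-1.7992e+02  1.0000e-02 -1.2403e+02] q6 [-15. -71.] F [ 1.1  0.4 -0. ] w 85.1 t 17.85
tool mm: x 0.1 y 1.6 z 144.5 twist -0.03362141555359699
```

View pics/w13.png

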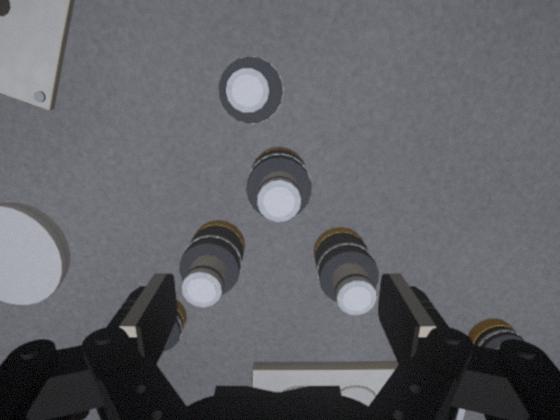

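```bash
python3 -m creep '[{"x":0,"y":0,"z":0.03,"twist":0,"gripper":0.06},{"x":0,"y":0,"z":0.03,"twist":0,"gripper":0.06},{"x":0,"y":0,"z":0.03,"twist":0,"gripper":0.06},{"x":0,"y":0,"z":0.024,"twist":0,"gripper":0.06},{"x":0,"y":0,"z":0.015,"twist":0,"gripper":0.06},{"x":0,"y":0,"z":0.01,"twist":0,"gripper":0.06},{"x":0,"y":0,"z":0.005,"twist":0,"gripper":0.06},{"x":0,"y":0,"z":0,"twist":0,"gripper":0.02}]'
python3 -m creep '[{"x":0,"y":0,"z":0,"twist":0,"gripper":0.02},{"x":0,"y":0,"z":0,"twist":0,"gripper":0.02},{"x":0,"y":0,"z":0,"twist":0,"gripper":0.02},{"x":0,"y":0,"z":0,"twist":0,"gripper":0.02},{"x":0,"y":0,"z":-0.02,"twist":0,"gripper":0.02},{"x":0,"y":0,"z":-0.04,"twist":0,"gripper":0.02},{"x":0,"y":0,"z":-0.04,"twist":0,"gripper":0.02},{"x":0,"y":0,"z":-0.035,"twist":0,"gripper":0.02}]'
python3 - <<'E'
from h import *
go(520,334.75,202,-124)
E
```

```text
clock: 18.65
ee_pos: [452.9, -55.8, 67.0]
tool_rot: [180.0, -0.0, -124.0]
ft_force: [0.6, -0.9, 0.1]
grip_width: 46.6
clock: 19.45
ee_pos: [452.5, -55.2, 203.7]
tool_rot: [-180.0, 0.0, -124.0]
ft_force: [0.4, -0.2, -3.4]
grip_width: 32.4
at [452.5 -55.2 203.7] rot [-1.8000e+02  1.0000e-02 -1.2399e+02] q6 [-14.9 -70.9] F [ 0.4 -0.2 -3.4] w 32.4 t 19.45
tool mm: x -361.1 y 162.0 z 1.7 twist 0.00567854115524824
```

```bash
python3 -m creep '[{"x":-0.02,"y":0.01,"z":0,"twist":0,"gripper":0.02},{"x":-0.04,"y":0.018,"z":0,"twist":0,"gripper":0.02},{"x":-0.04,"y":0.018,"z":0,"twist":0,"gripper":0.02},{"x":-0.04,"y":0.018,"z":0,"twist":0,"gripper":0.02},{"x":-0.04,"y":0.018,"z":0,"twist":0,"gripper":0.02},{"x":-0.04,"y":0.018,"z":0,"twist":0,"gripper":0.02},{"x":-0.04,"y":0.018,"z":0,"twist":0,"gripper":0.02},{"x":-0.04,"y":0.018,"z":0,"twist":0,"gripper":0.02}]'
python3 -m creep '[{"x":-0.04,"y":0.018,"z":0,"twist":0,"gripper":0.02},{"x":-0.021,"y":0.008,"z":0,"twist":0,"gripper":0.02},{"x":0,"y":0,"z":0,"twist":0,"gripper":0.02},{"x":0,"y":0,"z":0,"twist":0,"gripper":0.02},{"x":0,"y":0,"z":0,"twist":0,"gripper":0.02},{"x":0,"y":0,"z":0,"twist":0,"gripper":0.02},{"x":0,"y":0,"z":0,"twist":0,"gripper":0.02},{"x":0,"y":0,"z":0,"twist":0,"gripper":0.02}]'
python3 - <<'E'
from h import *
st,d=snap('wrist','w14.png')
cv2.imwrite('pics/w14r.png',rect(d,16,530,270,half=150,res=0.5,st=st))
go(520,334.75,83.5,-124)
E
```

```text
clock: 20.25
ee_pos: [507.4, 271.2, 201.7]
tool_rot: [180.0, -0.0, -124.0]
ft_force: [1.2, -0.4, -2.2]
grip_width: 32.5
clock: 21.05
ee_pos: [520.4, 333.9, 202.5]
tool_rot: [-180.0, 0.0, -124.1]
ft_force: [0.8, -0.4, -2.8]
grip_width: 32.3
at [520.4 334.  202.5] rot [-1.7999e+02  1.0000e-02 -1.2404e+02] q6 [ 26.8 -29.1] F [-0.3  0.9 -2.4] w 32.5 t 21.1
tool mm: x -0.4 y 0.7 z 119.0 twist -0.04303704022925103
```

View pics/w14.png

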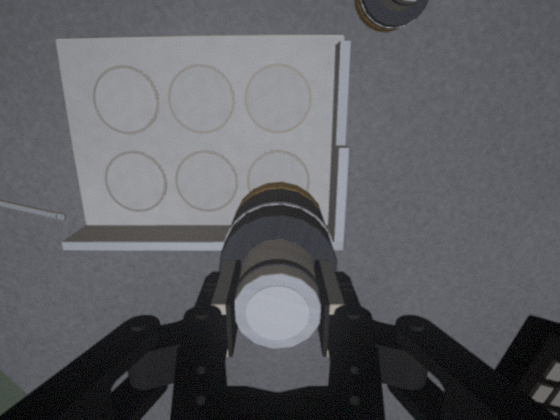

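View pics/w14r.png

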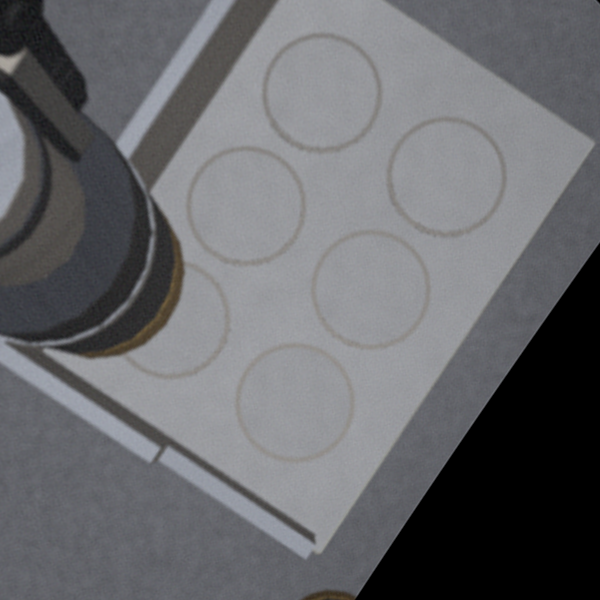

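```bash
python3 -m creep '[{"x":0,"y":0.0005,"z":0.03,"twist":0,"gripper":0.02},{"x":0,"y":0,"z":0.03,"twist":0,"gripper":0.02},{"x":0,"y":0,"z":0.03,"twist":0,"gripper":0.02},{"x":0,"y":0,"z":0.012,"twist":0,"gripper":0.02},{"x":0,"y":0,"z":0.008,"twist":0,"gripper":0.02},{"x":0,"y":0,"z":0.004,"twist":0,"gripper":0.02},{"x":0,"y":0,"z":0.002,"twist":0,"gripper":0.02},{"x":0,"y":0,"z":0.001,"twist":0,"gripper":0.02}]'
python3 - <<'E'
from h import *
go(520.4,334.9,83.5,-124)
E
```

```text
clock: 21.9
ee_pos: [520.8, 335.3, 86.4]
tool_rot: [-179.9, 0.1, -124.0]
ft_force: [0.5, 0.1, -2.7]
grip_width: 32.5
at [520.8 335.3  86.4] rot [-1.7993e+02  1.1000e-01 -1.2400e+02] q6 [ 26.9 -29.1] F [ 0.5  0.1 -2.7] w 32.5 t 21.9
tool mm: x 0.5 y 0.1 z 2.9 twist 0.0008322218361911382
```

```bash
python3 -m creep '[{"x":0,"y":0,"z":0.0015,"twist":0,"gripper":0.02},{"x":0,"y":0,"z":0.001,"twist":0,"gripper":0.02},{"x":0,"y":0,"z":0.001,"twist":0,"gripper":0.02},{"x":0,"y":0,"z":0,"twist":0,"gripper":0.055},{"x":0,"y":0,"z":0,"twist":0,"gripper":0.055},{"x":0,"y":0,"z":0,"twist":0,"gripper":0.055},{"x":0,"y":0,"z":-0.03,"twist":0,"gripper":0.055},{"x":0,"y":0,"z":-0.05,"twist":0,"gripper":0.055}]'
python3 - <<'E'
from h import *
go(548.8,-27.5,190,-124)
st,d=snap('side','s15.png');P=cloud(d);tops(P,107,115,60);tops(P,91,97,60)
E
```

```text
clock: 22.7
ee_pos: [517.1, 333.3, 158.5]
tool_rot: [179.8, -0.4, -124.0]
ft_force: [0.5, 0.7, 0.2]
grip_width: 54.8
at [517.1 333.3 158.5] rot [ 179.76   -0.44 -124.01] q6 [ 26.9 -29.1] F [0.5 0.7 0.2] w 54.8 t 22.7
tool mm: x 281.4 y -228.1 z -31.5 twist -0.0053056940598708024
top px [252. 117.] 91 med [519.1 333.5 110.7] mid [517.7 334.6 110.7] ext [32.1 37.   7. ]
top px [225. 193.] 140 med [443.8  49.1  94.4] mid [443.8  50.9  94. ] ext [31.1 35.7  5.8]
top px [280. 213.] 159 med [547.7 -29.9  94. ] mid [547.6 -28.1  94. ] ext [32.2 34.6  5.9]
```

```bash
python3 -m creep '[{"x":0.02,"y":-0.016,"z":-0.03,"twist":0,"gripper":0.06},{"x":0.038,"y":-0.03,"z":0,"twist":0,"gripper":0.06},{"x":0.038,"y":-0.03,"z":0,"twist":0,"gripper":0.06},{"x":0.038,"y":-0.03,"z":0,"twist":0,"gripper":0.06},{"x":0.038,"y":-0.03,"z":0,"twist":0,"gripper":0.06},{"x":0.038,"y":-0.03,"z":0,"twist":0,"gripper":0.06},{"x":0.038,"y":-0.03,"z":0,"twist":0,"gripper":0.06},{"x":0.037,"y":-0.03,"z":0,"twist":0,"gripper":0.06}]'
python3 -m creep '[{"x":0,"y":0,"z":0,"twist":0,"gripper":0.06},{"x":0,"y":0,"z":0,"twist":0,"gripper":0.06},{"x":0,"y":0,"z":0,"twist":0,"gripper":0.06},{"x":0,"y":0,"z":0,"twist":0,"gripper":0.06},{"x":0,"y":0,"z":0,"twist":0,"gripper":0.06},{"x":0,"y":0,"z":0,"twist":0,"gripper":0.06},{"x":0,"y":0,"z":0,"twist":0,"gripper":0.06},{"x":0,"y":0,"z":0,"twist":0,"gripper":0.06}]'
python3 - <<'E'
from h import *
st,d=snap('wrist','w16.png');P=cloud(d,st);tops(P,91,97,60);tops(P,62.5,67,300)
go(548.8,-27.8,67,-124)
E
```

```text
clock: 23.55
ee_pos: [547.9, -29.9, 192.0]
tool_rot: [-179.9, 0.0, -124.0]
ft_force: [1.2, -0.5, 0.1]
grip_width: 60.5
clock: 24.35
ee_pos: [547.9, -27.5, 191.8]
tool_rot: [-180.0, 0.0, -124.0]
ft_force: [0.0, -0.3, 0.2]
grip_width: 60.4
top px [276. 209.] 1680 med [548.2 -28.7  95.2] mid [548.6 -27.9  94. ] ext [33.3 33.5  6. ]
top px [454. 219.] 1637 med [446.1  49.2  95.3] mid [446.   50.6  94. ] ext [33.8 34.1  5.9]
at [547.9 -27.7 191.8] rot [-179.99    0.   -123.98] q6 [ -9.5 -65.5] F [-0.1 -0.5 -0.4] w 60.2 t 24.4
tool mm: x -0.4 y -0.8 z 124.8 twist 0.01954545472284508
```

```bash
python3 -m creep '[{"x":-0.0004,"y":-0.0006,"z":0.03,"twist":0,"gripper":0.06},{"x":0,"y":0,"z":0.03,"twist":0,"gripper":0.06},{"x":0,"y":0,"z":0.025,"twist":0,"gripper":0.06},{"x":0,"y":0,"z":0.02,"twist":0,"gripper":0.06},{"x":0,"y":0,"z":0.012,"twist":0,"gripper":0.06},{"x":0,"y":0,"z":0.005,"twist":0,"gripper":0.06},{"x":0,"y":0,"z":0.003,"twist":0,"gripper":0.06},{"x":0,"y":0,"z":0,"twist":0,"gripper":0.02}]'
python3 -m creep '[{"x":0,"y":0,"z":0,"twist":0,"gripper":0.02},{"x":0,"y":0,"z":0,"twist":0,"gripper":0.02},{"x":0,"y":0,"z":0,"twist":0,"gripper":0.02},{"x":0,"y":0,"z":0,"twist":0,"gripper":0.02},{"x":0,"y":0,"z":-0.02,"twist":0,"gripper":0.02},{"x":0,"y":0,"z":-0.04,"twist":0,"gripper":0.02},{"x":0,"y":0,"z":-0.04,"twist":0,"gripper":0.02},{"x":0,"y":0,"z":-0.035,"twist":0,"gripper":0.02}]'
python3 - <<'E'
from h import *
go(576.8,296.8,202,-124)
E
```

```text
clock: 25.2
ee_pos: [549.2, -28.0, 67.3]
tool_rot: [-179.9, 0.0, -124.0]
ft_force: [0.0, 0.1, -0.1]
grip_width: 47.0
clock: 26.0
ee_pos: [548.4, -27.9, 203.2]
tool_rot: [-180.0, -0.0, -124.0]
ft_force: [0.3, 0.4, -2.8]
grip_width: 32.4
at [548.4 -27.9 203.2] rot [-179.99   -0.   -124.  ] q6 [ -9.5 -65.5] F [ 0.3  0.4 -2.8] w 32.4 t 26.0
tool mm: x -285.0 y 158.0 z 1.2 twist -0.003022210726726371
```

```bash
python3 -m creep '[{"x":-0.02,"y":0.011,"z":0,"twist":0,"gripper":0.02},{"x":-0.039,"y":0.021,"z":0,"twist":0,"gripper":0.02},{"x":-0.039,"y":0.021,"z":0,"twist":0,"gripper":0.02},{"x":-0.039,"y":0.021,"z":0,"twist":0,"gripper":0.02},{"x":-0.039,"y":0.021,"z":0,"twist":0,"gripper":0.02},{"x":-0.039,"y":0.021,"z":0,"twist":0,"gripper":0.02},{"x":-0.039,"y":0.021,"z":0,"twist":0,"gripper":0.02},{"x":-0.031,"y":0.021,"z":0,"twist":0,"gripper":0.02}]'
python3 -m creep '[{"x":0,"y":0,"z":0,"twist":0,"gripper":0.02},{"x":0,"y":0,"z":0,"twist":0,"gripper":0.02},{"x":0,"y":0,"z":0,"twist":0,"gripper":0.02},{"x":0,"y":0,"z":0.02,"twist":0,"gripper":0.02},{"x":0,"y":0,"z":0.03,"twist":0,"gripper":0.02},{"x":0,"y":0,"z":0.03,"twist":0,"gripper":0.02},{"x":0,"y":0,"z":0.02,"twist":0,"gripper":0.02},{"x":0,"y":0,"z":0,"twist":0,"gripper":0.02}]'
python3 - <<'E'
from h import *
go(576.8,296.8,83.5,-124)
E
```

```text
clock: 26.8
ee_pos: [576.8, 299.0, 200.9]
tool_rot: [180.0, -0.0, -124.0]
ft_force: [0.0, -0.0, -2.7]
grip_width: 32.4
clock: 27.6
ee_pos: [574.3, 294.0, 98.1]
tool_rot: [179.8, -0.4, -124.1]
ft_force: [-0.4, -0.6, -3.5]
grip_width: 32.3
at [574.3 294.   98.1] rot [ 179.77   -0.37 -124.13] q6 [ 21.5 -34.4] F [-0.4 -0.6 -3.5] w 32.3 t 27.6
tool mm: x -3.7 y -0.5 z 14.6 twist -0.12690670876241938
```

```bash
python3 -m creep '[{"x":0,"y":0,"z":0.005,"twist":0,"gripper":0.02},{"x":0,"y":0,"z":0.004,"twist":0,"gripper":0.02},{"x":0,"y":0,"z":0.003,"twist":0,"gripper":0.02},{"x":0,"y":0,"z":0,"twist":0,"gripper":0.02},{"x":0,"y":0,"z":0,"twist":0,"gripper":0.02},{"x":0,"y":0,"z":0,"twist":0,"gripper":0.02},{"x":0,"y":0,"z":0,"twist":0,"gripper":0.02},{"x":0,"y":0,"z":0,"twist":0,"gripper":0.02}]'
python3 - <<'E'
from h import *
go(576.8,296.8,83.5,-124)
E
```

```text
clock: 28.4
ee_pos: [577.1, 296.9, 89.9]
tool_rot: [-180.0, 0.0, -124.0]
ft_force: [-0.0, 0.0, -3.0]
grip_width: 32.4
at [577.1 296.9  89.9] rot [-1.7999e+02  2.0000e-02 -1.2399e+02] q6 [ 21.6 -34.4] F [-0.  0. -3.] w 32.4 t 28.4
tool mm: x 0.2 y 0.2 z 6.4 twist 0.005893389637321889
```

```bash
python3 -m creep '[{"x":0,"y":0,"z":0.003,"twist":0,"gripper":0.02},{"x":0,"y":0,"z":0.003,"twist":0,"gripper":0.02},{"x":0,"y":0,"z":0.001,"twist":0,"gripper":0.02},{"x":0,"y":0,"z":0,"twist":0,"gripper":0.02},{"x":0,"y":0,"z":0,"twist":0,"gripper":0.05},{"x":0,"y":0,"z":0,"twist":0,"gripper":0.05},{"x":0,"y":0,"z":0,"twist":0,"gripper":0.05},{"x":0,"y":0,"z":-0.03,"twist":0,"gripper":0.05}]'
python3 -m creep '[{"x":0,"y":0,"z":-0.04,"twist":0,"gripper":0.05},{"x":0,"y":0,"z":-0.04,"twist":0,"gripper":0.05},{"x":0,"y":0,"z":0,"twist":0,"gripper":0.05},{"x":0,"y":0,"z":0,"twist":0,"gripper":0.05},{"x":0,"y":0,"z":0,"twist":0,"gripper":0.05},{"x":0,"y":0,"z":0,"twist":0,"gripper":0.05},{"x":0,"y":0,"z":0,"twist":0,"gripper":0.06},{"x":0,"y":0,"z":0,"twist":0,"gripper":0.06}]'
python3 - <<'E'
from h import *
for c in ['wrist','scene','side']:
    st,d=snap(c,c+'17.png');P=cloud(d,st);print(c);tops(P,107,115,60);tops(P,91,97,60);tops(P,62.5,67,60)
go(446,51,192,-124)
E
```

```text
clock: 29.2
ee_pos: [573.8, 295.4, 108.5]
tool_rot: [179.7, -0.4, -124.0]
ft_force: [-0.2, 0.1, 0.0]
grip_width: 49.8
clock: 30.0
ee_pos: [576.5, 296.6, 191.8]
tool_rot: [179.9, -0.1, -124.0]
ft_force: [-0.6, -0.8, -1.3]
grip_width: 60.2
wrist
top px [278. 218.] 1910 med [576.  296.3 111.2] mid [576.5 297.3 110.3] ext [33.3 33.7  6.5]
top px [379. 217.] 1901 med [520.  334.1 111.3] mid [520.1 334.9 110.7] ext [33.2 34.2  7.3]
top px [278. 191.] 79 med [567.1 283.5  94. ] mid [571.1 288.4  94. ] ext [22.5 16.8  5.9]
top px [361. 197.] 125 med [522.8 320.9  93.6] mid [520.7 325.2  94. ] ext [30.6 13.6  6. ]
top px [343. 178.] 109 med [525.5 310.1  64.2] mid [523.9 315.7  64.7] ext [42.5 16.7  4.5]
scene
top px [417. 259.] 139 med [521.3 337.1 110.2] mid [520.4 337.4 110.4] ext [34.6 32.6  6.4]
top px [390. 265.] 141 med [577.6 299.7 110.1] mid [576.2 298.8 110. ] ext [33.1 33.3  5.9]
top px [333. 199.] 80 med [446.3  54.7  94.1] mid [446.2  52.7  93.9] ext [36.2 31.8  5.5]
top px [270. 242.] 86 med [657.7   9.9  64.3] mid [657.9   9.6  64.6] ext [33.3 32.5  4.1]
side
top px [252. 116.] 86 med [517.6 332.  111.1] mid [517.8 333.9 110.4] ext [32.3 37.1  5.5]
top px [276. 123.] 94 med [575.2 294.1 110.5] mid [575.7 297.7 111. ] ext [33.1 42.5  7.6]
top px [225. 193.] 140 med [443.7  48.1  94. ] mid [443.8  50.9  94.1] ext [31.2 36.7  5.5]
top px [185. 155.] 87 med [353.3 252.2  64.5] mid [352.5 253.2  64.7] ext [30.9 33.8  4.2]
top px [331. 209.] 109 med [657.    7.   64.2] mid [656.7   6.2  64.8] ext [32.4 31.6  4.4]
top px [221. 268.] 156 med [ 426.3 -138.3   64.9] mid [ 427.2 -136.    64.7] ext [29.4 34.1  4.5]
top px [315. 345.] 104 med [ 570.5 -325.9   63.6] mid [ 569.8 -325.1   64.4] ext [20.7 22.7  3.7]
at [576.8 296.7 192.5] rot [ 1.7999e+02 -2.0000e-02 -1.2400e+02] q6 [ 21.6 -34.4] F [ 0.5 -0.5  0.3] w 59.9 t 30.15
tool mm: x 276.9 y -28.9 z 0.5 twist -0.0005125705049522367
```

View pics/wrist17.png

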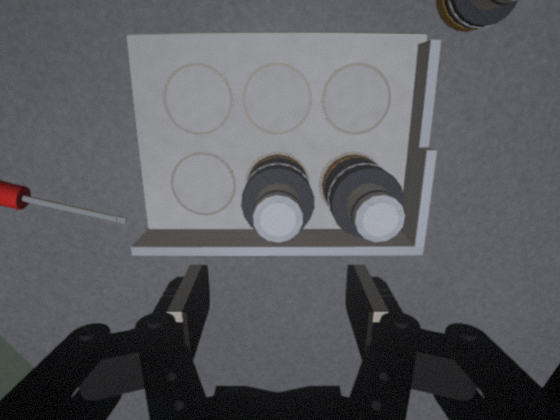

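Two longs sit at rear1 (379,217) and rear2 (278,218), within 1 mm. Now the third long at (446,51).

```bash
python3 -m creep '[{"x":0.02,"y":-0.003,"z":0,"twist":0,"gripper":0.06},{"x":0.04,"y":-0.004,"z":0,"twist":0,"gripper":0.06},{"x":0.04,"y":-0.004,"z":0,"twist":0,"gripper":0.06},{"x":0.04,"y":-0.004,"z":0,"twist":0,"gripper":0.06},{"x":0.04,"y":-0.004,"z":0,"twist":0,"gripper":0.06},{"x":0.04,"y":-0.004,"z":0,"twist":0,"gripper":0.06},{"x":0.037,"y":-0.004,"z":0,"twist":0,"gripper":0.06},{"x":0.02,"y":-0.002,"z":0,"twist":0,"gripper":0.06}]'
python3 -m creep '[{"x":0,"y":0,"z":0,"twist":0,"gripper":0.06},{"x":0,"y":0,"z":0,"twist":0,"gripper":0.06},{"x":0,"y":0,"z":0,"twist":0,"gripper":0.06},{"x":0,"y":0,"z":0,"twist":0,"gripper":0.06},{"x":0,"y":0,"z":0,"twist":0,"gripper":0.06},{"x":0,"y":0,"z":0,"twist":0,"gripper":0.06},{"x":0,"y":0,"z":0,"twist":0,"gripper":0.06},{"x":0,"y":0,"z":0,"twist":0,"gripper":0.06}]'
python3 - <<'E'
from h import *
st,d=snap('wrist','w18.png');P=cloud(d,st);tops(P,91,97,60);tops(P,62.5,67,300)
go(446,51,67,-124)
E
```

```text
clock: 30.95
ee_pos: [444.6, 49.0, 192.9]
tool_rot: [-180.0, -0.0, -124.1]
ft_force: [0.3, -0.3, -0.1]
grip_width: 59.9
clock: 31.75
ee_pos: [446.1, 51.0, 192.7]
tool_rot: [180.0, -0.0, -124.0]
ft_force: [-0.0, 0.7, 0.3]
grip_width: 60.4
top px [278. 208.] 1671 med [445.   50.4  95.2] mid [445.7  51.1  94. ] ext [33.7 33.3  6. ]
top px [ 51. 287.] 1016 med [656.3   7.7  65.1] mid [657.4   7.6  64.8] ext [34.9 33.8  4.5]
top px [487. 318.] 806 med [351.8 250.9  65.4] mid [352.8 254.1  64.7] ext [32.9 34.3  4.5]
at [446.1  51.  192.7] rot [ 180.      0.   -123.99] q6 [ -1.6 -57.6] F [ 0.   0.6 -0.7] w 60.1 t 31.8
tool mm: x 0.1 y 0.1 z 125.7 twist 0.008197072035272868
```

```bash
python3 -m creep '[{"x":0,"y":0,"z":0.03,"twist":0,"gripper":0.06},{"x":0,"y":0,"z":0.03,"twist":0,"gripper":0.06},{"x":0,"y":0,"z":0.025,"twist":0,"gripper":0.06},{"x":0,"y":0,"z":0.02,"twist":0,"gripper":0.06},{"x":0,"y":0,"z":0.012,"twist":0,"gripper":0.06},{"x":0,"y":0,"z":0.005,"twist":0,"gripper":0.06},{"x":0,"y":0,"z":0.003,"twist":0,"gripper":0.06},{"x":0,"y":0,"z":0.0005,"twist":0,"gripper":0.02}]'
python3 -m creep '[{"x":0,"y":0,"z":0,"twist":0,"gripper":0.02},{"x":0,"y":0,"z":0,"twist":0,"gripper":0.02},{"x":0,"y":0,"z":0,"twist":0,"gripper":0.02},{"x":0,"y":0,"z":0,"twist":0,"gripper":0.02},{"x":0,"y":0,"z":-0.02,"twist":0,"gripper":0.02},{"x":0,"y":0,"z":-0.04,"twist":0,"gripper":0.02},{"x":0,"y":0,"z":-0.04,"twist":0,"gripper":0.02},{"x":0,"y":0,"z":-0.035,"twist":0,"gripper":0.02}]'
python3 - <<'E'
from h import *
go(633.4,258.6,202,-124)
E
```

```text
clock: 32.6
ee_pos: [446.5, 50.9, 67.5]
tool_rot: [-180.0, 0.0, -124.0]
ft_force: [0.7, -0.2, -0.3]
grip_width: 46.8
clock: 33.4
ee_pos: [446.0, 50.8, 203.8]
tool_rot: [-180.0, -0.0, -124.0]
ft_force: [0.1, -0.3, -3.4]
grip_width: 32.1
at [446.   50.8 203.8] rot [-179.97   -0.   -124.  ] q6 [ -1.6 -57.6] F [ 0.1 -0.3 -3.4] w 32.1 t 33.4
tool mm: x -277.1 y -39.2 z 1.8 twist -0.0009165503591361812
```

```bash
python3 -m creep '[{"x":-0.02,"y":-0.004,"z":0,"twist":0,"gripper":0.02},{"x":-0.04,"y":-0.006,"z":0,"twist":0,"gripper":0.02},{"x":-0.04,"y":-0.006,"z":0,"twist":0,"gripper":0.02},{"x":-0.04,"y":-0.006,"z":0,"twist":0,"gripper":0.02},{"x":-0.04,"y":-0.006,"z":0,"twist":0,"gripper":0.02},{"x":-0.04,"y":-0.006,"z":0,"twist":0,"gripper":0.02},{"x":-0.037,"y":-0.003,"z":0,"twist":0,"gripper":0.02},{"x":-0.02,"y":-0.002,"z":0,"twist":0,"gripper":0.02}]'
python3 -m creep '[{"x":0,"y":0,"z":0,"twist":0,"gripper":0.02},{"x":0,"y":0,"z":0,"twist":0,"gripper":0.02},{"x":0,"y":0,"z":0,"twist":0,"gripper":0.02},{"x":0,"y":0,"z":0.02,"twist":0,"gripper":0.02},{"x":0,"y":0,"z":0.03,"twist":0,"gripper":0.02},{"x":0,"y":0,"z":0.03,"twist":0,"gripper":0.02},{"x":0,"y":0,"z":0.02,"twist":0,"gripper":0.02},{"x":0,"y":0,"z":0.005,"twist":0,"gripper":0.02}]'
python3 -m creep '[{"x":0,"y":0,"z":0.004,"twist":0,"gripper":0.02},{"x":0,"y":0,"z":0.003,"twist":0,"gripper":0.02},{"x":0,"y":0,"z":0,"twist":0,"gripper":0.02},{"x":0,"y":0,"z":0,"twist":0,"gripper":0.02},{"x":0,"y":0,"z":0,"twist":0,"gripper":0.02},{"x":0,"y":0,"z":0,"twist":0,"gripper":0.02},{"x":0,"y":0,"z":0,"twist":0,"gripper":0.02},{"x":0,"y":0,"z":0,"twist":0,"gripper":0.02}]'
python3 - <<'E'
from h import *
go(633.4,258.6,83.5,-124)
E
```

```text
clock: 34.2
ee_pos: [634.5, 261.0, 200.8]
tool_rot: [180.0, -0.0, -123.9]
ft_force: [-0.7, -0.4, -3.0]
grip_width: 32.5
clock: 35.0
ee_pos: [630.6, 257.0, 94.5]
tool_rot: [179.8, -0.3, -124.1]
ft_force: [-0.6, 0.0, -3.2]
grip_width: 32.4
clock: 35.8
ee_pos: [633.4, 258.8, 90.3]
tool_rot: [-180.0, 0.0, -124.0]
ft_force: [-0.2, 0.1, -2.3]
grip_width: 32.3
at [633.4 258.8  90.3] rot [-179.99    0.   -124.  ] q6 [ 16.9 -39.1] F [-0.2  0.1 -2.3] w 32.3 t 35.8
tool mm: x 0.1 y -0.1 z 6.8 twist 0.004141363300703915
```

Next the short at (352.7,254).

```bash
python3 -m creep '[{"x":0,"y":0,"z":0.003,"twist":0,"gripper":0.02},{"x":0,"y":0,"z":0.003,"twist":0,"gripper":0.02},{"x":0,"y":0,"z":0.001,"twist":0,"gripper":0.02},{"x":0,"y":0,"z":0,"twist":0,"gripper":0.02},{"x":0,"y":0,"z":0,"twist":0,"gripper":0.05},{"x":0,"y":0,"z":0,"twist":0,"gripper":0.05},{"x":0,"y":0,"z":0,"twist":0,"gripper":0.05},{"x":0,"y":0,"z":-0.03,"twist":0,"gripper":0.05}]'
python3 -m creep '[{"x":0,"y":0,"z":-0.04,"twist":0,"gripper":0.05},{"x":0,"y":0,"z":-0.04,"twist":0,"gripper":0.05},{"x":0,"y":0,"z":0,"twist":0,"gripper":0.05},{"x":0,"y":0,"z":0,"twist":0,"gripper":0.05},{"x":0,"y":0,"z":0,"twist":0,"gripper":0.05},{"x":0,"y":0,"z":0,"twist":0,"gripper":0.05},{"x":0,"y":0,"z":0,"twist":0,"gripper":0.06},{"x":0,"y":0,"z":0,"twist":0,"gripper":0.06}]'
python3 - <<'E'
from h import *
for c in ['wrist','side']:
    st,d=snap(c,c+'19.png');P=cloud(d,st);print(c);tops(P,107,115,60);tops(P,62.5,67,60)
go(352.7,254.5,192,-124)
E
```

```text
clock: 36.6
ee_pos: [630.0, 257.7, 108.6]
tool_rot: [179.7, -0.4, -124.0]
ft_force: [0.6, -0.3, -0.1]
grip_width: 50.1
clock: 37.4
ee_pos: [632.8, 258.5, 192.2]
tool_rot: [179.9, -0.1, -124.0]
ft_force: [-0.5, 0.7, 0.0]
grip_width: 60.0
wrist
top px [278. 217.] 1896 med [631.9 258.4 111.3] mid [632.6 259.  110.2] ext [33.8 33.4  6.4]
top px [378. 217.] 1890 med [576.7 295.9 111.3] mid [576.8 296.8 110.4] ext [33.1 33.9  6.7]
top px [477. 217.] 1851 med [520.4 333.3 111.3] mid [520.3 334.8 110.2] ext [33.7 33.9  6.4]
top px [346. 173.] 101 med [578.9 271.2  64.3] mid [576.5 273.2  64.7] ext [38.   8.3  4.5]
top px [426. 184.] 200 med [531.3 311.4  64.2] mid [524.5 322.9  64.7] ext [47.3 32.8  4.5]
side
top px [252. 116.] 88 med [518.  332.2 110.9] mid [517.7 335.1 110.8] ext [32.3 37.3  7.4]
top px [276. 123.] 93 med [575.1 294.3 110.6] mid [575.7 295.7 110.6] ext [32.7 40.   6.7]
top px [301. 129.] 94 med [630.7 255.6 110.3] mid [631.  259.8 110.3] ext [33.  38.9  5.8]
top px [186. 155.] 85 med [353.7 252.2  64.8] mid [352.6 252.8  64.7] ext [31.4 33.9  4.3]
top px [331. 210.] 127 med [656.9   5.8  64. ] mid [656.9   5.8  64.7] ext [33.2 33.7  4.4]
top px [221. 268.] 162 med [ 427.3 -138.    65.1] mid [ 427.2 -136.2   64.8] ext [29.4 34.8  4.4]
top px [315. 345.] 108 med [ 569.4 -326.2   63.6] mid [ 569.2 -326.3   64.5] ext [22.5 22.7  4. ]
at [633.1 258.7 192.8] rot [ 1.7997e+02 -4.0000e-02 -1.2400e+02] q6 [ 16.9 -39.1] F [0.7 0.5 0.3] w 60.3 t 37.5
tool mm: x 160.3 y 230.1 z 0.8 twist 0.0030978091949123154
```

```bash
python3 -m creep '[{"x":0.015,"y":0.02,"z":0,"twist":0,"gripper":0.06},{"x":0.025,"y":0.036,"z":0,"twist":0,"gripper":0.06},{"x":0.025,"y":0.036,"z":0,"twist":0,"gripper":0.06},{"x":0.025,"y":0.036,"z":0,"twist":0,"gripper":0.06},{"x":0.025,"y":0.036,"z":0,"twist":0,"gripper":0.06},{"x":0.025,"y":0.036,"z":0,"twist":0,"gripper":0.06},{"x":0.02,"y":0.03,"z":0,"twist":0,"gripper":0.06},{"x":0,"y":0,"z":0,"twist":0,"gripper":0.06}]'
python3 -m creep '[{"x":0,"y":0,"z":0,"twist":0,"gripper":0.06},{"x":0,"y":0,"z":0,"twist":0,"gripper":0.06},{"x":0,"y":0,"z":0,"twist":0,"gripper":0.06},{"x":0,"y":0,"z":0,"twist":0,"gripper":0.06},{"x":0,"y":0,"z":0,"twist":0,"gripper":0.06},{"x":0,"y":0,"z":0,"twist":0,"gripper":0.06},{"x":0,"y":0,"z":0,"twist":0,"gripper":0.06},{"x":0,"y":0,"z":0,"twist":0,"gripper":0.06}]'
python3 - <<'E'
from h import *
st,d=snap('wrist','w20.png');P=cloud(d,st);tops(P,62.5,67,300)
go(352.7,254.5,37,-124)
E
```

```text
clock: 38.3
ee_pos: [348.1, 253.8, 192.9]
tool_rot: [179.9, -0.2, -123.8]
ft_force: [0.5, 0.1, -0.5]
grip_width: 59.9
clock: 39.1
ee_pos: [353.2, 254.7, 193.2]
tool_rot: [-180.0, -0.0, -124.0]
ft_force: [-0.1, -0.2, -0.5]
grip_width: 60.0
top px [313. 240.] 1207 med [349.2 301.4  65.3] mid [349.6 302.1  64.7] ext [33.2 34.   4.4]
at [353.3 254.7 193.3] rot [-1.7999e+02  1.0000e-02 -1.2400e+02] q6 [ 27.4 -28.6] F [-0.3  1.2 -0.5] w 59.8 t 39.15
tool mm: x 0.5 y 0.3 z 156.3 twist -0.0011071329584240175
```

```bash
python3 - <<'E'
from h import *
st,d=snap('wrist','w21.png');P=cloud(d,st);tops(P,62.5,67,300)
st,d=snap('side','s21.png');P=cloud(d,st);tops(P,62.5,67,60)
go(349.6,302.1,37,-124)
E
```

```text
top px [313. 240.] 1199 med [349.2 301.4  65.3] mid [349.6 302.2  64.8] ext [33.1 33.9  4.4]
top px [185. 144.] 84 med [349.8 300.1  64.9] mid [348.9 300.8  64.8] ext [32.3 32.3  4.4]
top px [331. 209.] 119 med [656.9   6.2  64.2] mid [656.5   6.5  64.6] ext [33.2 31.9  4.1]
top px [221. 268.] 162 med [ 426.8 -138.4   65.2] mid [ 427.2 -136.7   64.8] ext [29.4 33.4  4.5]
top px [315. 345.] 98 med [ 569.4 -325.7   63.8] mid [ 569.8 -326.    64.6] ext [21.2 23.4  4.2]
at [353.2 254.7 193.3] rot [-179.99    0.   -124.  ] q6 [ 27.4 -28.6] F [-0.2 -0.5 -1.2] w 59.8 t 39.25
tool mm: x -37.3 y 29.5 z 156.3 twist 0.004174133140168124
```

View pics/w21.png

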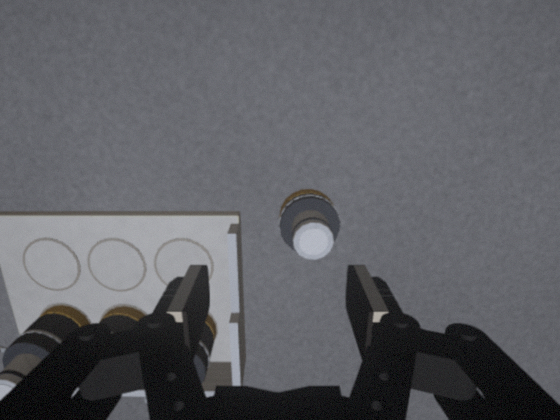

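```bash
python3 -m creep '[{"x":-0.018,"y":0.015,"z":0,"twist":0,"gripper":0.06},{"x":-0.0195,"y":0.0145,"z":0.02,"twist":0,"gripper":0.06},{"x":0,"y":0,"z":0.03,"twist":0,"gripper":0.06},{"x":0,"y":0,"z":0.02,"twist":0,"gripper":0.06},{"x":0,"y":0,"z":0.01,"twist":0,"gripper":0.06},{"x":0,"y":0,"z":0,"twist":0,"gripper":0.06},{"x":0,"y":0,"z":0,"twist":0,"gripper":0.06},{"x":0,"y":0,"z":0,"twist":0,"gripper":0.06}]'
python3 - <<'E'
from h import *
st,d=snap('wrist','w22.png');P=cloud(d,st);tops(P,62.5,67,300)
go(349.6,302.1,37,-124)
E
```

```text
clock: 40.05
ee_pos: [350.8, 302.8, 114.5]
tool_rot: [-179.9, 0.1, -124.0]
ft_force: [0.5, -0.5, -0.2]
grip_width: 59.8
top px [278. 233.] 2427 med [349.1 301.3  65.3] mid [349.6 302.2  64.8] ext [33.1 33.8  4.4]
at [350.7 302.8 114.5] rot [-1.7994e+02  1.3000e-01 -1.2401e+02] q6 [ 33. -23.] F [ 0.4 -0.1  0. ] w 59.9 t 40.1
tool mm: x 1.2 y 0.5 z 77.5 twist -0.01459230925229349
```

```bash
python3 -m creep '[{"x":0.0005,"y":0,"z":0.02,"twist":0,"gripper":0.06},{"x":0,"y":0,"z":0.025,"twist":0,"gripper":0.06},{"x":0,"y":0,"z":0.015,"twist":0,"gripper":0.06},{"x":0,"y":0,"z":0.01,"twist":0,"gripper":0.06},{"x":0,"y":0,"z":0.005,"twist":0,"gripper":0.06},{"x":0,"y":0,"z":0.002,"twist":0,"gripper":0.06},{"x":0,"y":0,"z":0,"twist":0,"gripper":0.06},{"x":0,"y":0,"z":0,"twist":0,"gripper":0.02}]'
python3 -m creep '[{"x":0,"y":0,"z":0,"twist":0,"gripper":0.02},{"x":0,"y":0,"z":0,"twist":0,"gripper":0.02},{"x":0,"y":0,"z":0,"twist":0,"gripper":0.02},{"x":0,"y":0,"z":0,"twist":0,"gripper":0.02},{"x":0,"y":0,"z":-0.02,"twist":0,"gripper":0.02},{"x":0,"y":0,"z":-0.04,"twist":0,"gripper":0.02},{"x":0,"y":0,"z":-0.04,"twist":0,"gripper":0.02},{"x":0,"y":0,"z":-0.02,"twist":0,"gripper":0.02}]'
python3 - <<'E'
from h import *
go(478.5,272.6,157,-124)
E
```

```text
clock: 40.9
ee_pos: [350.1, 302.3, 36.9]
tool_rot: [-180.0, 0.1, -124.0]
ft_force: [0.0, -0.1, -0.1]
grip_width: 46.9
clock: 41.7
ee_pos: [350.5, 302.6, 159.2]
tool_rot: [-179.9, 0.2, -124.0]
ft_force: [0.4, 0.3, -2.4]
grip_width: 32.3
at [350.5 302.6 159.2] rot [-179.91    0.19 -124.  ] q6 [ 32.9 -23.1] F [ 0.4  0.3 -2.4] w 32.3 t 41.7
tool mm: x -46.7 y -122.9 z 2.2 twist 0.0018827531200145131
```

```bash
python3 -m creep '[{"x":-0.008,"y":-0.02,"z":0,"twist":0,"gripper":0.02},{"x":-0.012,"y":-0.032,"z":0,"twist":0,"gripper":0.02},{"x":-0.012,"y":-0.032,"z":0,"twist":0,"gripper":0.02},{"x":-0.01,"y":-0.028,"z":0,"twist":0,"gripper":0.02},{"x":-0.0045,"y":-0.011,"z":0,"twist":0,"gripper":0.02},{"x":0,"y":0,"z":0.015,"twist":0,"gripper":0.02},{"x":0,"y":0,"z":0.025,"twist":0,"gripper":0.02},{"x":0,"y":0,"z":0.025,"twist":0,"gripper":0.02}]'
python3 -m creep '[{"x":0,"y":0,"z":0.02,"twist":0,"gripper":0.02},{"x":0,"y":0,"z":0.01,"twist":0,"gripper":0.02},{"x":0,"y":0,"z":0.003,"twist":0,"gripper":0.02},{"x":0,"y":0,"z":0,"twist":0,"gripper":0.02},{"x":0,"y":0,"z":0,"twist":0,"gripper":0.02},{"x":0,"y":0,"z":0,"twist":0,"gripper":0.02},{"x":0,"y":0,"z":0,"twist":0,"gripper":0.02},{"x":0,"y":0,"z":0,"twist":0,"gripper":0.02}]'
python3 - <<'E'
from h import *
go(478.5,272.6,53,-124)
E
```

```text
clock: 42.5
ee_pos: [477.0, 271.7, 90.5]
tool_rot: [180.0, 0.0, -124.0]
ft_force: [0.8, -0.2, -3.3]
grip_width: 32.2
clock: 43.3
ee_pos: [477.8, 271.8, 58.8]
tool_rot: [-180.0, 0.0, -124.0]
ft_force: [0.0, -0.5, -2.0]
grip_width: 32.2
at [477.8 271.8  58.8] rot [-1.7996e+02  5.0000e-02 -1.2400e+02] q6 [ 23. -33.] F [ 0.  -0.5 -2. ] w 32.2 t 43.3
tool mm: x -1.0 y -0.1 z 5.8 twist 0.0024342792614220343
```

```bash
python3 -m creep '[{"x":-0.001,"y":0,"z":0.003,"twist":0,"gripper":0.02},{"x":0,"y":0,"z":0.002,"twist":0,"gripper":0.02},{"x":0,"y":0,"z":0.001,"twist":0,"gripper":0.02},{"x":0,"y":0,"z":0,"twist":0,"gripper":0.02},{"x":0,"y":0,"z":0,"twist":0,"gripper":0.05},{"x":0,"y":0,"z":0,"twist":0,"gripper":0.05},{"x":0,"y":0,"z":0,"twist":0,"gripper":0.05},{"x":0,"y":0,"z":-0.03,"twist":0,"gripper":0.05}]'
python3 -m creep '[{"x":0,"y":0,"z":-0.04,"twist":0,"gripper":0.05},{"x":0,"y":0,"z":-0.04,"twist":0,"gripper":0.05},{"x":0,"y":0,"z":-0.03,"twist":0,"gripper":0.05},{"x":0,"y":0,"z":0,"twist":0,"gripper":0.05},{"x":0,"y":0,"z":0,"twist":0,"gripper":0.05},{"x":0,"y":0,"z":0,"twist":0,"gripper":0.05},{"x":0,"y":0,"z":0,"twist":0,"gripper":0.06},{"x":0,"y":0,"z":0,"twist":0,"gripper":0.06}]'
python3 - <<'E'
from h import *
for c in ['wrist','side']:
    st,d=snap(c,c+'23.png');P=cloud(d,st);print(c);tops(P,107,115,60);tops(P,78.5,83,60);tops(P,62.5,67,60)
go(657.4,7.8,192,-124)
E
```

```text
clock: 44.1
ee_pos: [474.8, 271.1, 78.9]
tool_rot: [179.8, -0.4, -124.0]
ft_force: [-0.5, 0.5, -0.7]
grip_width: 49.9
clock: 44.9
ee_pos: [477.2, 272.1, 190.9]
tool_rot: [179.9, -0.1, -124.0]
ft_force: [-0.1, -0.3, 0.3]
grip_width: 60.2
wrist
top px [ 95. 310.] 1209 med [628.1 256.3 111.1] mid [631.8 258.7 110.1] ext [33.6 33.1  6.2]
top px [277. 315.] 1476 med [518.7 334.1 111.2] mid [519.7 335.  110.1] ext [33.3 33.7  6.1]
top px [277. 205.] 1506 med [477.5 271.9  81.2] mid [477.8 272.4  80.9] ext [33.  33.5  4.3]
top px [279. 279.] 149 med [508.7 322.1  79.8] mid [513.6 327.8  80.7] ext [31.2 26.4  4.5]
top px [123. 285.] 186 med [618.2 259.6  80.2] mid [623.6 260.7  80.7] ext [21.1 37.6  4.5]
top px [133. 265.] 213 med [608.3 252.2  64.5] mid [619.3 256.9  64.7] ext [31.3 52.4  4.5]
top px [206. 263.] 185 med [553.8 282.9  64.2] mid [566.4 292.2  64.7] ext [37.  46.   4.5]
top px [275. 260.] 156 med [506.5 312.2  64.4] mid [514.6 322.4  64.7] ext [45.3 30.6  4.5]
side
top px [252. 117.] 93 med [517.9 332.3 110.6] mid [517.7 335.  111. ] ext [32.6 35.5  7.9]
top px [276. 123.] 92 med [575.1 295.3 110.8] mid [575.5 296.2 111.2] ext [32.5 31.8  7.4]
top px [302. 129.] 92 med [630.9 255.6 110.6] mid [630.6 258.8 111. ] ext [31.3 34.8  7.3]
top px [236. 141.] 90 med [476.  270.2  80.6] mid [475.9 270.1  80.7] ext [31.8 34.7  4.5]
top px [331. 209.] 122 med [656.7   6.3  64.2] mid [656.7   6.3  64.6] ext [33.2 32.9  4.3]
top px [221. 268.] 158 med [ 427.2 -137.3   64.9] mid [ 427.1 -136.4   64.8] ext [29.3 33.3  4.4]
top px [315. 345.] 100 med [ 569.9 -325.1   63.6] mid [ 569.9 -325.4   64.2] ext [20.9 23.4  3.3]
at [477.5 272.3 191.4] rot [ 1.7995e+02 -8.0000e-02 -1.2400e+02] q6 [ 23.1 -32.9] F [-0.6 -0.3 -0.2] w 60.1 t 45.0
tool mm: x 118.6 y -297.0 z -0.6 twist -0.0006419932115022675
```

View pics/wrist23.png

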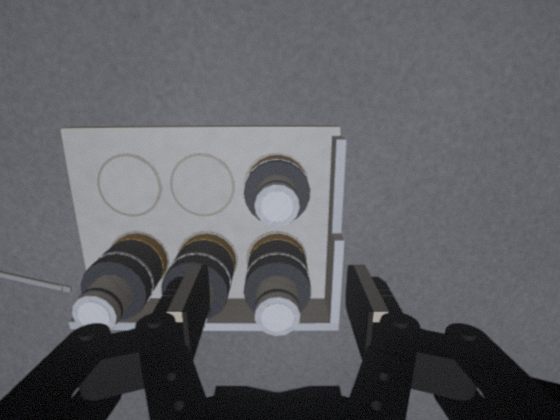

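Rear row full (three necks along the bottom, row ≈315) and front1 filled at (277,205). Now S_b at (657.4,7.8).

```bash
python3 -m creep '[{"x":0.01,"y":-0.02,"z":0,"twist":0,"gripper":0.06},{"x":0.016,"y":-0.041,"z":0,"twist":0,"gripper":0.06},{"x":0.016,"y":-0.041,"z":0,"twist":0,"gripper":0.06},{"x":0.016,"y":-0.041,"z":0,"twist":0,"gripper":0.06},{"x":0.016,"y":-0.041,"z":0,"twist":0,"gripper":0.06},{"x":0.016,"y":-0.041,"z":0,"twist":0,"gripper":0.06},{"x":0.016,"y":-0.041,"z":0,"twist":0,"gripper":0.06},{"x":0.0125,"y":-0.031,"z":0,"twist":0,"gripper":0.06}]'
python3 -m creep '[{"x":0,"y":0,"z":0,"twist":0,"gripper":0.06},{"x":0,"y":0,"z":0.02,"twist":0,"gripper":0.06},{"x":0,"y":0,"z":0.03,"twist":0,"gripper":0.06},{"x":0,"y":0,"z":0.02,"twist":0,"gripper":0.06},{"x":0,"y":0,"z":0,"twist":0,"gripper":0.06},{"x":0,"y":0,"z":0,"twist":0,"gripper":0.06},{"x":0,"y":0,"z":0,"twist":0,"gripper":0.06},{"x":0,"y":0,"z":0,"twist":0,"gripper":0.06}]'
python3 - <<'E'
from h import *
st,d=snap('wrist','w24.png');P=cloud(d,st);tops(P,62.5,67,300)
go(657.4,7.8,37,-124)
E
```

```text
clock: 45.8
ee_pos: [659.1, 5.7, 191.7]
tool_rot: [-180.0, -0.0, -124.1]
ft_force: [0.0, -0.6, 0.6]
grip_width: 59.9
clock: 46.6
ee_pos: [659.1, 8.3, 124.1]
tool_rot: [-179.8, 0.1, -124.0]
ft_force: [0.1, 0.0, -0.2]
grip_width: 60.1
top px [279. 227.] 2236 med [657.4   6.7  65.3] mid [657.9   7.5  64.8] ext [33.2 33.3  4.4]
at [659.    8.2 123.9] rot [-1.7986e+02  8.0000e-02 -1.2399e+02] q6 [ -4.8 -60.8] F [-0.5  1.  -0.4] w 60.1 t 46.65
tool mm: x 1.2 y 1.0 z 86.9 twist 0.00973285653699918
```

```bash
python3 -m creep '[{"x":0.0007,"y":0.0005,"z":0.02,"twist":0,"gripper":0.06},{"x":0,"y":0,"z":0.03,"twist":0,"gripper":0.06},{"x":0,"y":0,"z":0.02,"twist":0,"gripper":0.06},{"x":0,"y":0,"z":0.01,"twist":0,"gripper":0.06},{"x":0,"y":0,"z":0.005,"twist":0,"gripper":0.06},{"x":0,"y":0,"z":0.001,"twist":0,"gripper":0.06},{"x":0,"y":0,"z":0,"twist":0,"gripper":0.06},{"x":0,"y":0,"z":0,"twist":0,"gripper":0.02}]'
python3 -m creep '[{"x":0,"y":0,"z":0,"twist":0,"gripper":0.02},{"x":0,"y":0,"z":0,"twist":0,"gripper":0.02},{"x":0,"y":0,"z":0,"twist":0,"gripper":0.02},{"x":0,"y":0,"z":0,"twist":0,"gripper":0.02},{"x":0,"y":0,"z":-0.02,"twist":0,"gripper":0.02},{"x":0,"y":0,"z":-0.04,"twist":0,"gripper":0.02},{"x":0,"y":0,"z":-0.04,"twist":0,"gripper":0.02},{"x":0,"y":0,"z":-0.02,"twist":0,"gripper":0.02}]'
python3 - <<'E'
from h import *
go(535,234.6,157,-124)
E
```

```text
clock: 47.45
ee_pos: [658.2, 7.8, 37.6]
tool_rot: [-179.9, 0.1, -124.0]
ft_force: [0.8, 0.5, 1.0]
grip_width: 46.7
clock: 48.25
ee_pos: [658.0, 7.8, 159.3]
tool_rot: [-179.8, 0.1, -124.0]
ft_force: [0.9, -1.2, -2.5]
grip_width: 32.2
at [658.    7.8 159.3] rot [-1.7985e+02  9.0000e-02 -1.2400e+02] q6 [ -4.8 -60.8] F [ 0.9 -1.2 -2.5] w 32.2 t 48.25
tool mm: x -119.2 y 228.8 z 2.3 twist 0.002751107420323251
```

```bash
python3 -m creep '[{"x":-0.01,"y":0.02,"z":0,"twist":0,"gripper":0.02},{"x":-0.02,"y":0.038,"z":0,"twist":0,"gripper":0.02},{"x":-0.02,"y":0.038,"z":0,"twist":0,"gripper":0.02},{"x":-0.02,"y":0.038,"z":0,"twist":0,"gripper":0.02},{"x":-0.02,"y":0.038,"z":0,"twist":0,"gripper":0.02},{"x":-0.018,"y":0.034,"z":0,"twist":0,"gripper":0.02},{"x":-0.011,"y":0.023,"z":0,"twist":0,"gripper":0.02},{"x":0,"y":0,"z":0,"twist":0,"gripper":0.02}]'
python3 -m creep '[{"x":0,"y":0,"z":0,"twist":0,"gripper":0.02},{"x":0,"y":0,"z":0.02,"twist":0,"gripper":0.02},{"x":0,"y":0,"z":0.025,"twist":0,"gripper":0.02},{"x":0,"y":0,"z":0.025,"twist":0,"gripper":0.02},{"x":0,"y":0,"z":0.02,"twist":0,"gripper":0.02},{"x":0,"y":0,"z":0.008,"twist":0,"gripper":0.02},{"x":0,"y":0,"z":0,"twist":0,"gripper":0.02},{"x":0,"y":0,"z":0,"twist":0,"gripper":0.02}]'
python3 -m creep '[{"x":0,"y":0,"z":0,"twist":0,"gripper":0.02},{"x":0,"y":0,"z":0,"twist":0,"gripper":0.02},{"x":0,"y":0,"z":0,"twist":0,"gripper":0.02},{"x":0,"y":0,"z":0,"twist":0,"gripper":0.02},{"x":0,"y":0,"z":0,"twist":0,"gripper":0.02},{"x":0,"y":0,"z":0,"twist":0,"gripper":0.02},{"x":0,"y":0,"z":0,"twist":0,"gripper":0.02},{"x":0,"y":0,"z":0,"twist":0,"gripper":0.02}]'
python3 - <<'E'
from h import *
go(535,234.6,53.5,-124)
E
```

```text
clock: 49.05
ee_pos: [530.6, 237.3, 155.2]
tool_rot: [179.8, -0.1, -123.7]
ft_force: [-0.6, 0.1, -3.3]
grip_width: 32.4
clock: 49.85
ee_pos: [534.6, 234.2, 58.9]
tool_rot: [-180.0, 0.0, -124.1]
ft_force: [-0.3, 0.4, -2.0]
grip_width: 32.3
clock: 50.65
ee_pos: [533.8, 234.6, 58.2]
tool_rot: [-180.0, -0.0, -124.0]
ft_force: [0.5, -0.1, -2.7]
grip_width: 32.1
at [533.8 234.6  58.2] rot [-180.   -0. -124.] q6 [ 17.5 -38.5] F [ 0.5 -0.1 -2.7] w 32.1 t 50.65
tool mm: x -0.7 y -1.0 z 4.7 twist -0.0006587767353778418
```

```bash
python3 -m creep '[{"x":-0.0007,"y":-0.001,"z":0.003,"twist":0,"gripper":0.02},{"x":0,"y":0,"z":0.001,"twist":0,"gripper":0.02},{"x":0,"y":0,"z":0.001,"twist":0,"gripper":0.02},{"x":0,"y":0,"z":0,"twist":0,"gripper":0.02},{"x":0,"y":0,"z":0,"twist":0,"gripper":0.05},{"x":0,"y":0,"z":0,"twist":0,"gripper":0.05},{"x":0,"y":0,"z":0,"twist":0,"gripper":0.05},{"x":0,"y":0,"z":-0.03,"twist":0,"gripper":0.05}]'
python3 -m creep '[{"x":0,"y":0,"z":-0.04,"twist":0,"gripper":0.05},{"x":0,"y":0,"z":-0.04,"twist":0,"gripper":0.05},{"x":0,"y":0,"z":-0.03,"twist":0,"gripper":0.05},{"x":0,"y":0,"z":0,"twist":0,"gripper":0.05},{"x":0,"y":0,"z":0,"twist":0,"gripper":0.05},{"x":0,"y":0,"z":0,"twist":0,"gripper":0.05},{"x":0,"y":0,"z":0,"twist":0,"gripper":0.06},{"x":0,"y":0,"z":0,"twist":0,"gripper":0.06}]'
python3 - <<'E'
from h import *
for c in ['wrist','side']:
    st,d=snap(c,c+'25.png');P=cloud(d,st);print(c);tops(P,107,115,60);tops(P,78.5,83,60);tops(P,62.5,67,60)
go(427.7,-136,192,-124)
E
```

```text
clock: 51.45
ee_pos: [531.8, 233.5, 79.8]
tool_rot: [179.7, -0.4, -124.0]
ft_force: [0.1, 0.2, -0.2]
grip_width: 49.9
clock: 52.25
ee_pos: [534.2, 234.3, 191.8]
tool_rot: [179.9, -0.1, -124.0]
ft_force: [-1.2, -0.1, 0.7]
grip_width: 59.7
wrist
top px [277. 313.] 1461 med [575.6 295.6 111.2] mid [576.5 297.4 110.1] ext [33.7 33.6  6.3]
top px [276. 204.] 1505 med [534.5 233.8  81.3] mid [534.7 234.3  80.7] ext [33.2 33.7  4.5]
top px [368. 204.] 1477 med [477.9 271.7  81.3] mid [478.  272.2  80.8] ext [32.6 33.3  4.3]
top px [213. 283.] 70 med [615.9 260.4  79.1] mid [614.1 262.   80.7] ext [11.4 21.5  4.4]
top px [275. 279.] 128 med [569.1 283.6  80.4] mid [575.  290.4  80.7] ext [30.7 24.5  4.4]
top px [206. 261.] 177 med [610.1 243.2  64.6] mid [624.6 254.2  64.8] ext [40.5 46.2  4.5]
top px [275. 259.] 158 med [562.5 274.1  64.3] mid [572.5 284.4  64.8] ext [48.3 30.6  4.4]
top px [346. 261.] 170 med [517.4 310.8  64.4] mid [518.7 317.5  64.8] ext [50.6 21.4  4.5]
side
top px [252. 117.] 90 med [518.2 332.7 110.5] mid [517.8 334.9 109.9] ext [32.4 38.   5.7]
top px [276. 123.] 91 med [575.1 295.  110.6] mid [576.  296.6 110.3] ext [32.9 36.1  6.5]
top px [302. 129.] 90 med [631.3 257.4 110.4] mid [631.2 258.8 110.9] ext [32.  38.5  7.1]
top px [236. 141.] 83 med [474.9 272.6  80.6] mid [476.  270.9  80.7] ext [31.6 35.6  4.4]
top px [261. 148.] 78 med [533.  233.9  80.4] mid [533.4 234.2  80.8] ext [30.9 35.   4.1]
top px [221. 268.] 153 med [ 426.7 -138.2   64.8] mid [ 427.2 -136.4   64.8] ext [29.4 33.7  4.4]
top px [315. 345.] 100 med [ 569.6 -324.8   63.7] mid [ 569.4 -325.9   64.4] ext [20.5 22.1  3.7]
at [534.6 234.4 192.4] rot [ 1.7995e+02 -7.0000e-02 -1.2400e+02] q6 [ 17.5 -38.5] F [-0.   0.7  0. ] w 60.0 t 52.35
tool mm: x 366.9 y -118.5 z 0.4 twist 0.0005884480757458732
```

```bash
python3 -m creep '[{"x":0.02,"y":-0.007,"z":0,"twist":0,"gripper":0.06},{"x":0.043,"y":-0.014,"z":0,"twist":0,"gripper":0.06},{"x":0.043,"y":-0.014,"z":0,"twist":0,"gripper":0.06},{"x":0.043,"y":-0.014,"z":0,"twist":0,"gripper":0.06},{"x":0.043,"y":-0.014,"z":0,"twist":0,"gripper":0.06},{"x":0.043,"y":-0.014,"z":0,"twist":0,"gripper":0.06},{"x":0.043,"y":-0.014,"z":0,"twist":0,"gripper":0.06},{"x":0.043,"y":-0.014,"z":0,"twist":0,"gripper":0.06}]'
python3 -m creep '[{"x":0.03,"y":-0.009,"z":0,"twist":0,"gripper":0.06},{"x":0.016,"y":-0.0045,"z":0.02,"twist":0,"gripper":0.06},{"x":0,"y":0,"z":0.03,"twist":0,"gripper":0.06},{"x":0,"y":0,"z":0.02,"twist":0,"gripper":0.06},{"x":0,"y":0,"z":0,"twist":0,"gripper":0.06},{"x":0,"y":0,"z":0,"twist":0,"gripper":0.06},{"x":0,"y":0,"z":0,"twist":0,"gripper":0.06},{"x":0,"y":0,"z":0,"twist":0,"gripper":0.06}]'
python3 - <<'E'
from h import *
st,d=snap('wrist','w26.png');P=cloud(d,st);tops(P,62.5,67,300)
go(427.7,-136,37,-124)
E
```

```text
clock: 53.15
ee_pos: [441.8, -91.8, 193.2]
tool_rot: [-180.0, 0.0, -124.0]
ft_force: [0.7, -0.1, 0.1]
grip_width: 60.4
clock: 53.95
ee_pos: [429.2, -136.3, 124.5]
tool_rot: [-179.8, 0.0, -124.0]
ft_force: [-0.7, 0.6, -0.1]
grip_width: 59.8
top px [280. 227.] 2209 med [ 427.1 -137.2   65.3] mid [ 427.6 -136.3   64.8] ext [33.3 33.7  4.4]
at [ 429.  -136.2  124.4] rot [-1.7987e+02  2.0000e-02 -1.2398e+02] q6 [-25.7 -81.7] F [0.9 0.1 0.1] w 59.9 t 54.0
tool mm: x 0.6 y 1.2 z 87.4 twist 0.022973705636218256
```

```bash
python3 -m creep '[{"x":0.0003,"y":0.0005,"z":0.02,"twist":0,"gripper":0.06},{"x":0,"y":0,"z":0.03,"twist":0,"gripper":0.06},{"x":0,"y":0,"z":0.02,"twist":0,"gripper":0.06},{"x":0,"y":0,"z":0.01,"twist":0,"gripper":0.06},{"x":0,"y":0,"z":0.005,"twist":0,"gripper":0.06},{"x":0,"y":0,"z":0.0015,"twist":0,"gripper":0.06},{"x":0,"y":0,"z":0,"twist":0,"gripper":0.06},{"x":0,"y":0,"z":0,"twist":0,"gripper":0.02}]'
python3 -m creep '[{"x":0,"y":0,"z":0,"twist":0,"gripper":0.02},{"x":0,"y":0,"z":0,"twist":0,"gripper":0.02},{"x":0,"y":0,"z":0,"twist":0,"gripper":0.02},{"x":0,"y":0,"z":0,"twist":0,"gripper":0.02},{"x":0,"y":0,"z":-0.02,"twist":0,"gripper":0.02},{"x":0,"y":0,"z":-0.04,"twist":0,"gripper":0.02},{"x":0,"y":0,"z":-0.04,"twist":0,"gripper":0.02},{"x":0,"y":0,"z":-0.02,"twist":0,"gripper":0.02}]'
python3 - <<'E'
from h import *
go(591.4,196.7,157,-124)
E
```

```text
clock: 54.8
ee_pos: [428.3, -136.3, 37.6]
tool_rot: [-179.9, 0.0, -124.0]
ft_force: [-0.2, -0.1, -0.0]
grip_width: 47.0
clock: 55.6
ee_pos: [428.5, -136.4, 159.8]
tool_rot: [-179.8, 0.0, -124.0]
ft_force: [0.2, -1.0, -4.1]
grip_width: 32.5
at [ 428.5 -136.4  159.8] rot [-1.7979e+02  3.0000e-02 -1.2400e+02] q6 [-25.7 -81.7] F [ 0.2 -1.  -4.1] w 32.5 t 55.6
tool mm: x -367.2 y 51.3 z 2.8 twist 0.0006322729349790279
```

```bash
python3 -m creep '[{"x":-0.02,"y":0.003,"z":0,"twist":0,"gripper":0.02},{"x":-0.043,"y":0.006,"z":0,"twist":0,"gripper":0.02},{"x":-0.043,"y":0.006,"z":0,"twist":0,"gripper":0.02},{"x":-0.043,"y":0.006,"z":0,"twist":0,"gripper":0.02},{"x":-0.043,"y":0.006,"z":0,"twist":0,"gripper":0.02},{"x":-0.043,"y":0.006,"z":0,"twist":0,"gripper":0.02},{"x":-0.043,"y":0.006,"z":0,"twist":0,"gripper":0.02},{"x":-0.043,"y":0.006,"z":0,"twist":0,"gripper":0.02}]'
python3 -m creep '[{"x":-0.03,"y":0.004,"z":0,"twist":0,"gripper":0.02},{"x":-0.016,"y":0.002,"z":0,"twist":0,"gripper":0.02},{"x":0,"y":0,"z":0,"twist":0,"gripper":0.02},{"x":0,"y":0,"z":0.02,"twist":0,"gripper":0.02},{"x":0,"y":0,"z":0.025,"twist":0,"gripper":0.02},{"x":0,"y":0,"z":0.025,"twist":0,"gripper":0.02},{"x":0,"y":0,"z":0.02,"twist":0,"gripper":0.02},{"x":0,"y":0,"z":0.008,"twist":0,"gripper":0.02}]'
python3 -m creep '[{"x":0,"y":0,"z":0,"twist":0,"gripper":0.02},{"x":0,"y":0,"z":0,"twist":0,"gripper":0.02},{"x":0,"y":0,"z":0,"twist":0,"gripper":0.02},{"x":0,"y":0,"z":0,"twist":0,"gripper":0.02},{"x":0,"y":0,"z":0,"twist":0,"gripper":0.02},{"x":0,"y":0,"z":0,"twist":0,"gripper":0.02},{"x":0,"y":0,"z":0,"twist":0,"gripper":0.02},{"x":0,"y":0,"z":0,"twist":0,"gripper":0.02}]'
python3 - <<'E'
from h import *
go(591.4,196.7,53.5,-124)
E
```

```text
clock: 56.4
ee_pos: [569.5, 157.0, 156.2]
tool_rot: [180.0, -0.1, -124.0]
ft_force: [0.9, -0.1, -3.8]
grip_width: 32.2
clock: 57.2
ee_pos: [587.6, 195.2, 56.0]
tool_rot: [179.8, -0.3, -124.1]
ft_force: [-0.4, -0.7, -3.4]
grip_width: 32.2
clock: 58.0
ee_pos: [590.4, 196.9, 58.8]
tool_rot: [-180.0, 0.0, -124.0]
ft_force: [0.9, 0.6, -3.9]
grip_width: 32.0
at [590.4 196.9  58.8] rot [-180.    0. -124.] q6 [ 12.6 -43.4] F [ 0.9  0.6 -3.9] w 32.0 t 58.0
tool mm: x -0.4 y -0.9 z 5.3 twist 0.0007194235755321188
```

```bash
python3 -m creep '[{"x":-0.0004,"y":-0.001,"z":0.003,"twist":0,"gripper":0.02},{"x":0,"y":0,"z":0.0015,"twist":0,"gripper":0.02},{"x":0,"y":0,"z":0.001,"twist":0,"gripper":0.02},{"x":0,"y":0,"z":0,"twist":0,"gripper":0.02},{"x":0,"y":0,"z":0,"twist":0,"gripper":0.05},{"x":0,"y":0,"z":0,"twist":0,"gripper":0.05},{"x":0,"y":0,"z":0,"twist":0,"gripper":0.05},{"x":0,"y":0,"z":-0.03,"twist":0,"gripper":0.05}]'
python3 -m creep '[{"x":0,"y":0,"z":-0.04,"twist":0,"gripper":0.05},{"x":0,"y":0,"z":-0.04,"twist":0,"gripper":0.05},{"x":0,"y":0,"z":-0.03,"twist":0,"gripper":0.05},{"x":0.03,"y":0,"z":0,"twist":0,"gripper":0.05},{"x":0.04,"y":0,"z":0,"twist":0,"gripper":0.05},{"x":0.04,"y":0,"z":0,"twist":0,"gripper":0.05},{"x":0.04,"y":0,"z":0,"twist":0,"gripper":0.06},{"x":0,"y":0,"z":0,"twist":0,"gripper":0.06}]'
python3 -m creep '[{"x":0,"y":0,"z":0,"twist":0,"gripper":0.06},{"x":0,"y":0,"z":0,"twist":0,"gripper":0.06},{"x":0,"y":0,"z":0,"twist":0,"gripper":0.06},{"x":0,"y":0,"z":0,"twist":0,"gripper":0.06},{"x":0,"y":0,"z":0,"twist":0,"gripper":0.06},{"x":0,"y":0,"z":0,"twist":0,"gripper":0.06},{"x":0,"y":0,"z":0,"twist":0,"gripper":0.06},{"x":0,"y":0,"z":0,"twist":0,"gripper":0.06}]'
python3 - <<'E'
from h import *
for c in ['scene','side']:
    st,d=snap(c,c+'27.png');P=cloud(d,st);print(c);tops(P,107,115,50);tops(P,78.5,83,50);tops(P,62.5,67,60)
    m=(np.hypot(P[...,0]-610,P[...,1]+297)<18)&(P[...,2]>87)&(P[...,2]<95);print('post',m.sum(),np.median(P[m],0) if m.any() else '')
    m=(np.hypot(P[...,0]-513,P[...,1]+366)<30)&(P[...,2]>46)&(P[...,2]<54);print('shoulder',m.sum(),np.median(P[m],0) if m.any() else '')
go(0,0,0)
E
```

```text
clock: 58.8
ee_pos: [588.2, 195.8, 79.4]
tool_rot: [179.7, -0.3, -124.0]
ft_force: [-0.2, -0.0, 0.7]
grip_width: 49.9
clock: 59.6
ee_pos: [504.5, 69.4, 193.1]
tool_rot: [179.9, -0.1, -124.2]
ft_force: [0.5, 0.1, -0.1]
grip_width: 60.3
clock: 60.4
ee_pos: [507.6, 72.4, 193.2]
tool_rot: [-180.0, 0.0, -124.0]
ft_force: [0.1, -0.5, 0.2]
grip_width: 60.2
scene
top px [417. 258.] 135 med [520.8 337.4 110.3] mid [519.8 337.3 110.3] ext [32.6 31.9  6.3]
top px [390. 265.] 144 med [577.8 300.1 110.2] mid [577.1 298.8 110.1] ext [34.1 33.   5.9]
top px [362. 272.] 151 med [633.6 261.3 110.1] mid [632.4 261.  110.5] ext [34.7 33.8  6.8]
top px [399. 245.] 101 med [479.2 273.8  80.4] mid [478.5 273.9  80.7] ext [35.2 31.5  4.3]
top px [374. 251.] 95 med [534.8 235.7  80.4] mid [534.  237.8  80.6] ext [33.8 33.2  4. ]
top px [348. 257.] 108 med [591.2 198.   80.4] mid [590.1 198.3  80.7] ext [33.3 32.8  4. ]
post 16 [ 611.89406233 -292.24330936   89.41217456]
shoulder 77 [ 517.16924998 -357.09135361   49.09646833]
side
top px [250. 117.] 70 med [514.5 329.9 110.7] mid [514.8 336.  111. ] ext [26.9 37.2  7.8]
top px [302. 129.] 94 med [631.1 256.4 110.3] mid [630.9 258.3 110.3] ext [31.7 39.7  6.5]
top px [237. 142.] 71 med [476.6 268.9  80.6] mid [476.1 271.2  80.8] ext [31.5 32.5  4.4]
top px [261. 148.] 69 med [530.7 231.   80.6] mid [532.7 233.   80.5] ext [30.9 41.3  4. ]
top px [287. 155.] 88 med [589.1 193.3  80.5] mid [589.4 196.1  80.7] ext [30.4 37.7  4.3]
top px [315. 345.] 101 med [ 570.3 -325.5   63.7] mid [ 569.8 -325.4   64.2] ext [21.3 24.1  3.3]
post 57 [ 610.44833553 -297.87113015   90.46105615]
shoulder 539 [ 510.36555719 -378.07122634   49.34888744]
at [507.6  72.3 193.3] rot [-180.    0. -124.] q6 [  1. -55.] F [0.2 0.5 0. ] w 60.0 t 60.5
tool mm: x 343.8 y 380.4 z 193.3 twist None
```

View pics/side27.png

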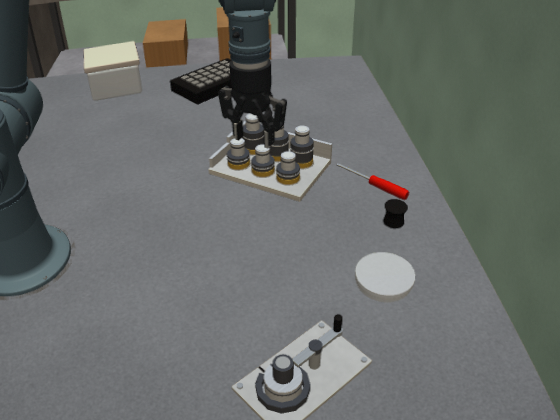

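View pics/scene27.png

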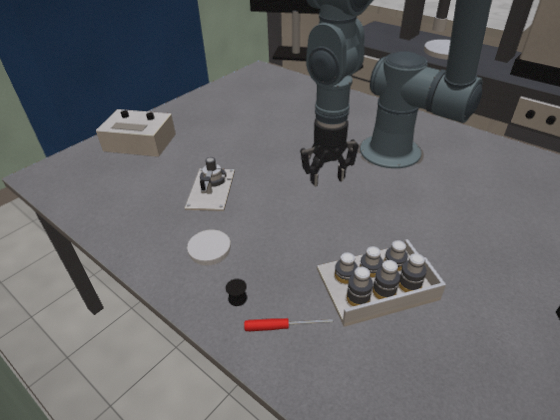

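```bash
python3 - <<'E'
from h import *
print(env.hand_in())
E
```

```text
the job is handed in; nothing more can be done
None
```

I handed the job in at about 60 s of the 210 s. All my last checks passed, but the hand-in reported no verdict.

- **Cartridge:** I gripped it by the neck, turned it about 167° to bring the rib to the notch, and lowered it into the ring without jamming. The shoulder then measured z = 50 mm, which is fully home.
- **Clamp:** I pushed it by its post to the mechanical stop, after the cartridge was seated. It met about 30 N there, and the post measured within about 1° of the fully closed direction.
- **Objectives:** All six were present. The three long ones are on rear1–3 and the three short ones on front1–3. In the wrist and scene cameras each was upright and within about 3 mm of its circle centre. The last short, on front3, was checked only with the two fixed cameras.
- **Disturbance:** One short objective had been knocked about 48 mm aside before I reached it. I measured it again and picked it up from its new place.
- **Bystanders:** In the last pictures the wafer box, loupe and screwdriver appear where they started. The gripper was clear of everything.
- **Disagreement between cameras:** Readings of the same object differed by 1–3 mm, with the side camera lowest in x; front2 and rear2/rear1 were also partly hidden from it by the gripper in the last picture. This is inside the 10 mm tolerance for the objectives.

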